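# Close the curling dies and park the mandrels for the next cure

## Robot

A 6-joint arm with a two-finger parallel gripper is mounted at the origin on the work surface. World frame = base frame: x ahead of the robot, y to its left, z up, the work surface at z = 0. Lengths are in m, angles in rad, forces in N, time in s.
With the tool pointing down it reaches from about 0.325 to 0.775 m from the base axis. Payload 5.5 kg.
Tool frame: the origin (TCP) lies at the very end of the fingers, on their centre line; the grasp point (between the pads) lies 19 mm behind it; z points along the fingers, y is the direction in which the jaws open and shut (so a half turn about z gives the same grasp; the last joint's range is limited). The gripper opens to 88 mm and grips with 3 to 60 N. Pads are 20 mm wide; open, the fingers measure 115 mm over their backs; the gripper's body (75 mm by 178 mm) begins 61 mm behind the grasp point.
Start: joints at [-1.305, 0.091, 1.231, -0, 1.82, -0.057], TCP at [0.19, -0.569, 0.223] pointing down, gripper open.
Joint ranges: [-2.87, 2.87], [-0.86, 2.18], [0.17, 2.46], [-1.51, 4.65], [0.06, 2.69], [-2.65, 2.65]. Speed limits (rad/s): [2.57, 2.57, 3.01, 3.14, 3.14, 3.14].

## Interface

Orientations are given as a 3x3 rotation matrix whose columns are the frame's x, y, z axes.
In Python, from bench import env, read_camera, calibration, job gives the robot as it stands.
- The arm moves only by the tool arm_command, never from a script. Its argument "deltas" is a list of rows, each a list of 5 numbers: the closure, from 0 (fully open) to 1 (shut), then the shift along the tool's x, y, z in cm, then the turn about the tool's z in rad. A call has 1 to 5 rows; each row is the pose to reach, as a shift and turn from the pose commanded when the call began, along the tool's axes at that moment; what a row does not reach only later rows make up. A row lasts 1/12 s, in which the tool goes at most 41.7 mm and 7.16 degrees, less where a joint would pass 70% of its speed; a pose out of reach is approached as far as the arm can. A call with a gripper value outside its range is refused whole. The fingers move at their own pace and stop on an object; "force" is the grip in N (left out, the last holds). Time passes only in rows, so rows that repeat a pose let the fingers close. It gives the time, the measured TCP pose, the force and the opening at its end, in the units of the state.
- env.sense(): the state, without advancing time (a new reading comes with each control period).
- read_camera(name): name is "scene" or "top" or "wrist"; returns (picture, depth): 384x512x3 uint8, red, green, blue; 384x512 float32, m along the optical axis (not along the pixel's ray), 0 where there is no reading.
- calibration(name): a dict with "vfov" (degrees; the focal length in pixels is half the picture's height over the tangent of half this angle, whatever the lens; pixels are square), "cx", "cy" (the principal point, pixels), "cam_to_world" (4x4, takes a point from camera to world coordinates). Camera axes: x right, y down, z forward; pixel columns grow to the right and rows downward; lengths in m; the calibration is good to about 2 mm. A picture is of the moment at which its call begins: read the wrist's pose just before it. calibration takes no time and is no camera call; for the wrist camera it gives the pose at the moment of the call.
- job.finish_job(): hands the job in, once; it reports no verdict.
The state is a dict: "clock": time; "joints": joint angles; "joint_velocities": joint speeds; "effort": joint torques, N m; "position": TCP position; "tcp_rot": TCP orientation; "ft_force": force on the tool from outside, world axes, zero at the start; "moment": the same for the moment, N m; "grip_width": finger opening in m.
Only numpy, scipy, OpenCV 4.12 (cv2) and the standard library are available. Lean on these libraries where they do the work, as an engineer would, in place of code of your own. Each camera call takes 0.05 s, during which the arm holds its last target. There are 200 camera calls.

## Task

Get the lash-curling station ready for its next cure: roll both aluminium mandrels along the bench, without lifting them, until they lie snugly side by side against the stop bar, and close every upper die half that is on the bench onto its own lower half, colour stripes matching and at the same end, fully down with ends and sides flush. Only when all that is done, press the green start button fully down and let it go; leave the other things on the bench alone.

Things in the scene. Friction and masses are not known exactly. Their poses are not given: they have to be found in the camera images.
- cap_red_center (a point): Upper half of the red die (0.25 kg; may be absent): plate 96 (x) x 44 (y) x 14 mm; black grip lug 52 (x) x 22 (y) x 26 mm high on top; red stripe on top at the +x end; below, two half-round ribs 7 mm deep along y, at x = -8 and 20. Heights: ribs 0-7, plate 7-21, lug 21-47. Stands on its ribs, z up. Point: its centre, 23.5 up. Pick by the lug, across y
- cap_red_mark (a point): Centre of the red stripe: on top of that plate, 40 mm along x from its centre
- die_red_seat (a point): Lower half of the red die, fixed: block 96 (x) x 44 (y) mm, top 26 mm over the bench, channels 16 wide, 8 deep along y at x = -8 and 20; red stripe on its flange at +x. Point: where its upper half's centre lies when home (42.5 mm over the bench), same axes. The round ribs centre it along x; nothing guides it along y. Other halves, or this one reversed, do not seat flush
- cap_yellow_center (a point): Upper half of the yellow die (0.25 kg; may be absent): plate 96 (x) x 44 (y) x 14 mm; black grip lug 52 (x) x 22 (y) x 26 mm high on top; yellow stripe on top at the +x end; below, two half-round ribs 7 mm deep along y, at x = -28 and 10. Heights: ribs 0-7, plate 7-21, lug 21-47. Stands on its ribs, z up. Point: its centre, 23.5 up. Pick by the lug, across y
- cap_yellow_mark (a point): Centre of the yellow stripe: on top of that plate, 40 mm along x from its centre
- die_yellow_seat (a point): Lower half of the yellow die, fixed: block 96 (x) x 44 (y) mm, top 26 mm over the bench, channels 16 wide, 8 deep along y at x = -28 and 10; yellow stripe on its flange at +x. Point: where its upper half's centre lies when home (42.5 mm over the bench), same axes. The round ribs centre it along x; nothing guides it along y. Other halves, or this one reversed, do not seat flush
- cap_blue_center (a point): Upper half of the blue die (0.25 kg; may be absent): plate 96 (x) x 44 (y) x 14 mm; black grip lug 52 (x) x 22 (y) x 26 mm high on top; blue stripe on top at the +x end; below, two half-round ribs 7 mm deep along y, at x = -16 and 32. Heights: ribs 0-7, plate 7-21, lug 21-47. Stands on its ribs, z up. Point: its centre, 23.5 up. Pick by the lug, across y
- cap_blue_mark (a point): Centre of the blue stripe: on top of that plate, 40 mm along x from its centre
- die_blue_seat (a point): Lower half of the blue die, fixed: block 96 (x) x 44 (y) mm, top 26 mm over the bench, channels 16 wide, 8 deep along y at x = -16 and 32; blue stripe on its flange at +x. Point: where its upper half's centre lies when home (42.5 mm over the bench), same axes. The round ribs centre it along x; nothing guides it along y. Other halves, or this one reversed, do not seat flush
- cap_green_center (a point): Upper half of the green die (0.25 kg; may be absent): plate 96 (x) x 44 (y) x 14 mm; black grip lug 52 (x) x 22 (y) x 26 mm high on top; green stripe on top at the +x end; below, two half-round ribs 7 mm deep along y, at x = -35 and 23. Heights: ribs 0-7, plate 7-21, lug 21-47. Stands on its ribs, z up. Point: its centre, 23.5 up. Pick by the lug, across y
- cap_green_mark (a point): Centre of the green stripe: on top of that plate, 40 mm along x from its centre
- die_green_seat (a point): Lower half of the green die, fixed: block 96 (x) x 44 (y) mm, top 26 mm over the bench, channels 16 wide, 8 deep along y at x = -35 and 23; green stripe on its flange at +x. Point: where its upper half's centre lies when home (42.5 mm over the bench), same axes. The round ribs centre it along x; nothing guides it along y. Other halves, or this one reversed, do not seat flush
- mandrel_a: Mandrel: plain aluminium roller 38 mm in diameter, 120 mm long, 0.26 kg, with a thin copper band near each end, lying on the bench; origin at its centre (19 mm up), x along its axis (y and z turn as it rolls). Rolls freely, across its axis
- mandrel_b: Mandrel: plain aluminium roller 38 mm in diameter, 120 mm long, 0.26 kg, with a thin copper band near each end, lying on the bench; origin at its centre (19 mm up), x along its axis (y and z turn as it rolls). Rolls freely, across its axis
- stop: Stop bar, blue with a black rubber face, fixed to the bench, 160 mm long (x), 34 mm high; origin at bench level in the middle of its rubber face; +y points out of that face, towards the mandrels; z up. The first mandrel against it has its centre 19 mm out, the second one, against the first, 57 mm out
- start (a joint): Green start button in a grey housing; 0 at rest, 0.007 m fully down; springs back; about 5 N to press fully
- start_top (a point): Centre of the green button's top face (34 mm across); press straight down
- glue_cup: Bystander, to be left alone: small white plastic cup, 40 mm across, 30 mm high; origin at the centre of its underside
- remover: Bystander, to be left alone: white bottle with red cap, 52 mm across, 80 mm high; origin at the centre of its underside
- pink_tub: Bystander, to be left alone: pink tub with white lid, 70 mm across, 50 mm high; origin at the centre of its underside
- flask: Bystander, to be left alone: steel flask, 68 mm across, 200 mm high; origin at the centre of its underside
- lash_brush: Bystander, to be left alone: small brush, 150 mm long, lying flat; origin on its underside
- mirror_case: Bystander, to be left alone: pink flat case, 70 x 70 x 16 mm; origin at the centre of its underside
Things that resemble listed ones, but are neither listed nor needed, are in the scene too. Leave any yellow look-alike of the part that bears start alone.

How it is judged:
By the outcome, as a careful person would: the job done as asked, in the order asked, and still so for the second after the job is handed in, with the robot touching nothing.
Of cap_red, cap_yellow, cap_blue, cap_green only 3 to 4 are there at a start; the rules pass over those that are not, and their reading is None.
At some moment in a run one of cap_red, cap_yellow, cap_blue, cap_green may be knocked a few centimetres aside while the robot is not near it.
Once in a run the grip may slacken for a moment while it holds something.
It also fails if it takes over 208 s, if anything falls off the work surface, if the arm or the gripper's body presses on something with over 40 N, if the wrist force passes 120 N, or if a joint passes its speed limit or range.

## Working session

There is one attempt and no reset: what is moved stays moved. The work goes in short steps, Python scripts to look and compute and a tool call to move; the robot and the scene stay as the last step left them, time stands still between calls to the robot, and variables do not carry over. Pictures are saved under pics/ and viewed, about 12 in all and at most 16, crops included, and the job is handed in when it is done.

Besides the shell and the picture viewer there is one more tool, called after "Emit:" as name(argument=value, ...), one argument or row to a line, values as JSON. arm_command: Moves the arm, as the interface text tells. Its arguments: {"type":"object","properties":{"deltas":{"type":"array"},"force":{"type":"number"}},"required":["deltas"]}

```bash
ls; mkdir -p pics; cat > h.py <<'E'
import numpy as np, cv2
from bench import env, read_camera, calibration, job
def snap(name,fn):
    c=calibration(name); im,d=read_camera(name)
    np.savez(f'pics/{fn}.npz',im=im,d=d,T=c['cam_to_world'],v=c['vfov'],cx=c['cx'],cy=c['cy'])
    cv2.imwrite(f'pics/{fn}.png',im[:,:,::-1]); return im,d,c
def load(fn): return np.load(f'pics/{fn}.npz')
def cloud(s):
    d=s['d']; f=192/np.tan(np.radians(s['v'])/2); v,u=np.mgrid[:384,:512]
    p=np.stack([(u-s['cx'])/f*d,(v-s['cy'])/f*d,d],-1)
    return p@s['T'][:3,:3].T+s['T'][:3,3]
E
python3 - <<'E'
from h import *
for n in ['top','scene']:
    im,d,c=snap(n,n+'0'); print(n,c)
s=env.sense(); print(s)
a=cv2.imread('pics/top0.png'); cv2.imwrite('pics/top0b.png',cv2.resize(a,(800,600),interpolation=cv2.INTER_CUBIC))
E
```

```text
pics
top {'vfov': 51.59836569170655, 'cx': 257.540240262036, 'cy': 186.81478788542879, 'cam_to_world': array([[-0.01307525, -0.99890176,  0.04499242,  0.58181877],
       [-0.99987021,  0.01348503,  0.00881628,  0.02013564],
       [-0.00941332, -0.0448713 , -0.99894842,  1.20714249],
       [ 0.        ,  0.        ,  0.        ,  1.        ]])}
scene {'vfov': 57.27783208706561, 'cx': 257.8603026077853, 'cy': 193.00464462015572, 'cam_to_world': array([[ 0.61630403,  0.50263805, -0.60623785,  1.23225325],
       [ 0.78743733, -0.38299342,  0.48296841, -0.42677374],
       [ 0.01057319, -0.7750297 , -0.63183635,  0.65635252],
       [ 0.        ,  0.        ,  0.        ,  1.        ]])}
{'clock': 0.1, 'joints': array([-1.30468845e+00,  9.18081760e-02,  1.23176254e+00, -1.01675034e-05,
        1.81980902e+00, -5.67014512e-02]), 'joint_velocities': array([-0.00022554, -0.0016735 , -0.00224976,  0.00017116, -0.00087955,
        0.00184642]), 'effort': array([ 3.12248856e-03, -4.47857273e+01, -4.07570422e+01,  7.00693228e-02,
        2.84018187e-02, -1.05851261e-04]), 'position': array([ 0.1902627 , -0.5687512 ,  0.22160688]), 'tcp_rot': array([[ 9.48348766e-01,  3.17229237e-01, -4.79468864e-04],
       [ 3.17229586e-01, -9.48347208e-01,  1.72158111e-03],
       [ 9.14329029e-05, -1.78476103e-03, -9.99998403e-01]]), 'ft_force': array([-0.44766276, -0.44300884,  0.04804606]), 'moment': array([-0.02125217,  0.00199945, -0.0041246 ]), 'grip_width': 0.08815662684584498}
```

View pics/top0b.png

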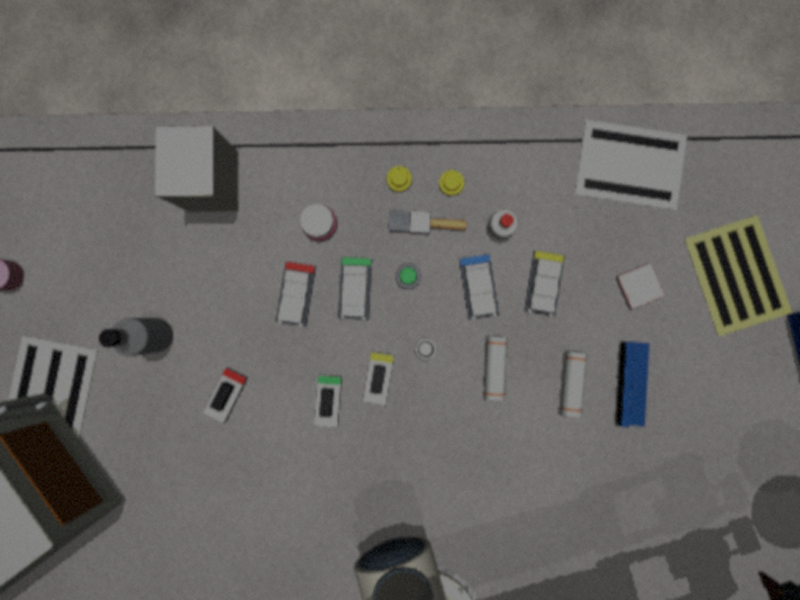

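View pics/scene0.png

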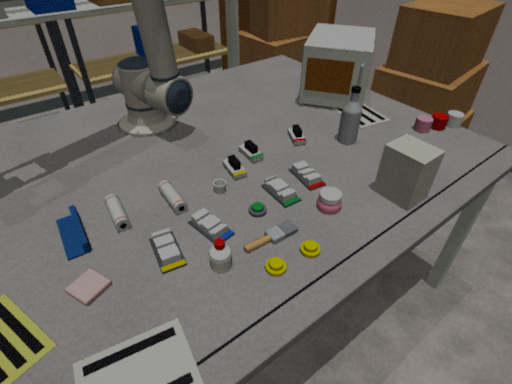

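The top view shows caps red (225,395), green (328,400) and yellow (378,378), with no blue cap. It also shows the red, green, blue and yellow dies at y≈290, the mandrels at (496,368) and (573,383), the stop bar at (633,384), the start button at (408,276), and the glue cup at (425,349). Next I'll measure coarsely.

```bash
cat >> h.py <<'E'
def comps(s,zlo,zhi,amin=30,box=None):
    P=cloud(s); z=P[...,2]; m=((s['d']>0)&(z>zlo)&(z<zhi)).astype(np.uint8)
    n,l,st,_=cv2.connectedComponentsWithStats(m,connectivity=4)
    for i in range(1,n):
        if st[i,4]<amin: continue
        k=l==i; q=P[k]; c=np.median(q,0)
        if box and not(box[0]<c[0]<box[1] and box[2]<c[1]<box[3]): continue
        r=cv2.minAreaRect((q[:,:2]*1000).astype(np.float32))
        (w,h),a=r[1],r[2]
        if w<h: w,h,a=h,w,a+90
        v,u=np.nonzero(k)
        print('px',int(u.mean()),int(v.mean()),'n',st[i,4],'ctr',np.round(r[0],1),'size',np.round([w,h],1),'yaw',round((a+90)%180-90,1),'z',np.round(np.percentile(q[:,2],[5,50,95])*1000,1),'col',s['im'][k].mean(0).astype(int))
E
python3 - <<'E'
from h import *
s=load('top0'); b=(.2,.9,-.5,.6)
print('all');comps(s,.010,.3,25,b)
print('lugs');comps(s,.034,.06,15,b)
P=cloud(s); hsv=cv2.cvtColor(s['im'],cv2.COLOR_RGB2HSV)
for n,lo,hi in [('red',0,6),('yel',24,34),('grn',50,75),('blu',105,125)]:
    m=((hsv[...,0]>=lo)&(hsv[...,0]<=hi)&(hsv[...,1]>130)&(hsv[...,2]>50)).astype(np.uint8)
    k,l,st,c=cv2.connectedComponentsWithStats(m)
    for i in range(1,k):
        if st[i,4]>8: print(n,np.round(c[i]),st[i,4],np.round(np.mean(P[l==i],0)*1000,1))
E
```

```text
all
px 124 107 n 2632 ctr [860.  401.1] size [121.2 103.1] yaw -0.1 z [ 33.2 159.  163.2] col [102 102 100]
px 254 113 n 190 ctr [857.9  35.8] size [47.5 46.9] yaw -14.0 z [10.9 19.1 25.9] col [130 129  48]
px 288 116 n 187 ctr [847.8 -66. ] size [46.6 45.8] yaw -0.0 z [10.8 19.8 25.8] col [131 130  49]
px 203 141 n 438 ctr [772.3 189.6] size [67.5 63.8] yaw -24.9 z [18.8 49.4 54.2] col [125 120 121]
px 269 141 n 500 ctr [770.7 -18.8] size [148.8  40.9] yaw 86.4 z [13.4 19.  23.2] col [116 113 104]
px 321 142 n 282 ctr [ 761.9 -159.2] size [49.9 48.7] yaw -0.7 z [22.  54.5 82. ] col [117 100  98]
px 348 182 n 515 ctr [ 645.5 -244.6] size [103.4  55.4] yaw -6.0 z [13.8 24.1 29.8] col [130 130 128]
px 226 185 n 500 ctr [640.3 125.3] size [107.4  49.3] yaw -4.8 z [13.2 24.6 29.8] col [132 133 132]
px 260 175 n 185 ctr [668.4  20.4] size [46.9 44.9] yaw 17.5 z [10.7 18.6 26.1] col [ 74 110  85]
px 306 184 n 499 ctr [ 639.9 -118.1] size [104.8  48.2] yaw 6.9 z [14.9 24.6 29.3] col [132 132 132]
px 409 182 n 541 ctr [ 642.7 -425.6] size [70.6 69.7] yaw -67.4 z [12.  16.1 19.7] col [134 132
[... 1753 characters left out ...]
 35.5 37.5] col [25 53 94]
px 141 253 n 155 ctr [444.7 372.4] size [52.1 22.3] yaw -26.5 z [38.2 47.  51.1] col [37 37 38]
px 208 257 n 149 ctr [431.2 176.5] size [51.9 22.1] yaw -4.8 z [39.6 46.2 50.3] col [46 46 46]
red [324. 141.] 43 [ 756.7 -156.6  106.6]
red [192. 171.] 68 [687.4 230.3   7.8]
red [150. 240.] 59 [479.8 353.3  21.8]
yel [255. 114.] 184 [854.3  35.2  24.5]
yel [288. 117.] 184 [846.1 -65.6  17.9]
yel [350. 164.] 55 [ 702.  -250.7    8.6]
yel [244. 228.] 35 [512.   72.1  22.1]
grn [228. 167.] 34 [694.  116.9  42.8]
grn [261. 176.] 68 [667.   20.3  23.1]
grn [211. 243.] 34 [470.  171.7  22.2]
blu [303. 166.] 57 [ 696.4 -109.     8.1]
blu [406. 245.] 761 [ 455.6 -406.2   20.1]
```

```bash
cat >> h.py <<'E'
def plan(wps,maxd=20.,maxr=.6,start=None):
    """wps: (x,y,z mm, yaw deg of tool x); prints end deltas of successive calls (cm, rad), tool axes."""
    s=env.sense(); R=s['tcp_rot']; p=s['position']*1000; a=np.degrees(np.arctan2(R[1,0],R[0,0]))
    if start is not None: p,a=np.array(start[:3],float),start[3]
    print('at',np.round(p,1),'yaw',round(a,2),'w',round(s['grip_width']*1000,1),'t',round(s['clock'],2),'F',np.round(s['ft_force'],1),'j6',round(s['joints'][5],2))
    for w in wps:
        d=np.array(w[:3],float)-p; da=(w[3]-a+180)%360-180
        n=max(1,int(np.ceil(max(np.linalg.norm(d)/10/maxd,abs(np.radians(da))/maxr))))
        for i in range(n):
            c,q=np.cos(np.radians(a)),np.sin(np.radians(a)); e=d/n/10
            print('  ',np.round([c*e[0]+q*e[1], q*e[0]-c*e[1], -e[2], -np.radians(da/n)],3).tolist(),'5' )
            a+=da/n; p=p+d/n
E
python3 - <<'E'
from h import *
c=calibration('wrist'); s=env.sense(); R=s['tcp_rot']; T=c['cam_to_world']
print(c['vfov'],c['cx'],c['cy']); print(np.round(R.T@T[:3,:3],3), np.round(R.T@(T[:3,3]-s['position']),4))
plan([(494,-100,222,84),(494,-100,40,84)])
E
```

```text
58.77400987860145 255.41375982386597 187.4401919050596
[[ 0.    -0.955 -0.298]
 [ 1.     0.     0.001]
 [-0.001 -0.298  0.955]] [ 8.190e-02 -1.000e-04 -1.628e-01]
at [ 190.3 -568.8  221.6] yaw 18.5 w 88.2 t 0.1 F [-0.4 -0.4  0. ] j6 -0.06
   [14.558, -11.606, -0.013, -0.381] 5
   [17.831, -5.359, -0.013, -0.381] 5
   [18.545, 1.657, -0.013, -0.381] 5
   [-0.0, -0.0, 18.2, -0.0] 5
```

Emit:
arm_command(
  deltas=[
    [0,14.6,-11.6,0,-0.38],
    [0,14.6,-11.6,0,-0.38],
    [0,14.6,-11.6,0,-0.38],
    [0,14.6,-11.6,0,-0.38],
    [0,14.6,-11.6,0,-0.38],
  ],
)

```text
clock: 0.52
position: [0.2938, -0.4093, 0.2226]
tcp_rot: [[0.761, 0.649, 0.001], [0.649, -0.761, 0.001], [0.002, -0.0, -1.0]]
ft_force: [0.5, -0.3, 0.8]
grip_width: 0.0878
```

Emit:
arm_command(
  deltas=[
    [0,17.8,-5.4,0,-0.38],
    [0,17.8,-5.4,0,-0.38],
    [0,17.8,-5.4,0,-0.38],
    [0,17.8,-5.4,0,-0.38],
    [0,17.8,-5.4,0,-0.38],
  ],
)

```text
clock: 0.93
position: [0.3945, -0.2528, 0.2225]
tcp_rot: [[0.465, 0.885, 0.001], [0.885, -0.465, 0.001], [0.002, -0.0, -1.0]]
ft_force: [0.5, 0.3, 0.0]
grip_width: 0.0877
```

Emit:
arm_command(
  deltas=[
    [0,18.5,1.7,0,-0.38],
    [0,18.5,1.7,0,-0.38],
    [0,18.5,1.7,0,-0.38],
    [0,18.5,1.7,0,-0.38],
    [0,18.5,1.7,0,-0.38],
  ],
)

```text
clock: 1.35
position: [0.4961, -0.097, 0.2219]
tcp_rot: [[0.104, 0.995, -0.0], [0.995, -0.104, 0.002], [0.002, -0.001, -1.0]]
ft_force: [0.1, -1.3, -0.0]
grip_width: 0.088
```

```bash
python3 - <<'E'
from h import *
im,d,c=snap('wrist','w1'); s=load('w1')
comps(s,.010,.3,200)
plan([(494,-98,12,84)])
E
```

```text
px 218 4 n 946 ctr [468.4  58.8] size [95.8  9.6] yaw -7.0 z [12.4 21.4 23.1] col [166 165 150]
px 503 70 n 1946 ctr [756.7 -30.5] size [130.9  16.9] yaw -84.0 z [11.1 17.8 21.2] col [140 127 110]
px 413 27 n 2109 ctr [666.9  18.8] size [49.6 48.6] yaw -7.3 z [11.3 17.8 24.5] col [ 98 143 113]
px 277 74 n 771 ctr [526.4 -12.4] size [38.6 38.6] yaw -70.6 z [13.  29.7 31.8] col [161 160 160]
px 387 165 n 3925 ctr [ 640.7 -118.5] size [109.6  45.5] yaw 8.6 z [16.5 26.1 27.8] col [190 190 191]
px 492 194 n 1856 ctr [ 750.1 -159.1] size [51.6 30.9] yaw 74.8 z [14.4 41.6 58.1] col [132 131 129]
px 253 201 n 3669 ctr [ 488.6 -144.3] size [120.1  37.4] yaw -3.9 z [23.  36.  39.2] col [187 184 183]
px 136 277 n 4329 ctr [450.5 -89. ] size [25.2 12. ] yaw -62.8 z [229.2 266.3 289.5] col [41 31 30]
px 384 273 n 5957 ctr [ 596.5 -198.7] size [231.1  92.7] yaw -44.5 z [ 18.7 254.5 288.2] col [88 83 83]
px 240 305 n 1557 ctr [ 459.3 -277.4] size [120.3  10.7] yaw -6.7 z [14.7 28.  34.7] col [153 152 149]
px 117 362 n 453 ctr [450.3 -97.1] size [14.8  1.3] yaw 83.2 z [287.7 295.6 299.6] col [46 33 31]
px 381 369 n 1211 ctr [ 575.2 -271.7] size [348.7  48.4] yaw -71.1 z [ 12.7  17.4 299.1] col [140 129 127]
px 249 373 n 2433 ctr [ 456.8 -384.5] size [159.7  12.5] yaw -5.3 z [11.8 27.3 35.5] col [32 45 63]
at [496.7 -95.9 221.6] yaw 84.12 w 87.8 t 1.4 F [-1.3  1.6 -0.7] j6 -0.16
   [-0.119, -0.124, 10.481, 0.001] 5
   [-0.119, -0.124, 10.481, 0.001] 5
```

View pics/w1.png

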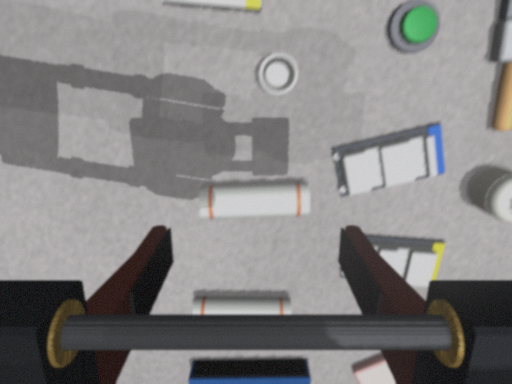

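The view shows mandrel a centred at (255,200), b at (240,305) and the bar's rubber face at about (250,362), with the fingers straddling a's length. I'll descend behind a and push.

Emit:
arm_command(
  deltas=[
    [0,0,-0.1,10.4,0],
    [0,0,-0.1,10.4,0],
    [0,0,-0.1,10.4,0],
    [0,0,-0.1,10.4,0],
    [0,0,-0.1,10.4,0],
  ],
)

```text
clock: 1.82
position: [0.4927, -0.101, 0.1177]
tcp_rot: [[0.108, 0.994, -0.003], [0.994, -0.108, 0.001], [0.0, -0.003, -1.0]]
ft_force: [-0.8, 0.1, 0.2]
grip_width: 0.0878
```

Emit:
arm_command(
  deltas=[
    [0,0,0,4,0],
    [0,0,0,8,0],
    [0,0,0,10.3,0],
    [0,0,0,10.3,0],
    [0,0,0,10.3,0],
  ],
)

```text
clock: 2.23
position: [0.4942, -0.1013, 0.0173]
tcp_rot: [[0.108, 0.994, 0.001], [0.994, -0.108, -0.0], [-0.0, 0.001, -1.0]]
ft_force: [-0.5, -0.4, 0.3]
grip_width: 0.0882
```

Emit:
arm_command(
  deltas=[
    [0,-0.6,0,0,0],
    [0,-1.2,0,0,0],
    [0,-1.7,0,0,0],
    [0,-2.2,0,0,0],
    [0,-2.8,0,0,0],
  ],
)

```text
clock: 2.65
position: [0.4912, -0.1296, 0.0169]
tcp_rot: [[0.108, 0.994, 0.002], [0.994, -0.108, -0.001], [-0.0, 0.002, -1.0]]
ft_force: [-0.4, -0.3, -0.4]
grip_width: 0.0879
```

Emit:
arm_command(
  deltas=[
    [0,-0.7,0,0,0],
    [0,-1.4,0,0,0],
    [0,-2.1,0,0,0],
    [0,-2.8,0,0,0],
    [0,-3.5,0,0,0],
  ],
)

```text
clock: 3.07
position: [0.4866, -0.1643, 0.0155]
tcp_rot: [[0.108, 0.994, -0.0], [0.994, -0.108, 0.0], [-0.0, -0.0, -1.0]]
ft_force: [-0.2, 0.2, -0.1]
grip_width: 0.0878
```

Emit:
arm_command(
  deltas=[
    [0,-0.7,0,0,0],
    [0,-1.4,0,0,0],
    [0,-2.1,0,0,0],
    [0,-2.8,0,0,0],
    [0,-3.5,0,0,0],
  ],
)

```text
clock: 3.48
position: [0.483, -0.1991, 0.0157]
tcp_rot: [[0.108, 0.994, 0.0], [0.994, -0.108, -0.0], [-0.0, 0.0, -1.0]]
ft_force: [-0.8, 0.4, 0.1]
grip_width: 0.0879
```

Emit:
arm_command(
  deltas=[
    [0,-0.7,0,0,0],
    [0,-1.4,0,0,0],
    [0,-2.1,0,0,0],
    [0,-2.8,0,0,0],
    [0,-3.5,0,0,0],
  ],
)

```text
clock: 3.9
position: [0.4794, -0.2335, 0.0157]
tcp_rot: [[0.108, 0.994, 0.0], [0.994, -0.108, 0.001], [0.001, 0.0, -1.0]]
ft_force: [0.4, 0.1, 0.6]
grip_width: 0.088
```

Emit:
arm_command(
  deltas=[
    [0,-0.6,0,0,0],
    [0,-1.2,0,0,0],
    [0,-1.8,0,0,0],
    [0,-2.3,0,0,0],
    [0,-2.8,0,0,0],
  ],
)

```text
clock: 4.32
position: [0.4762, -0.2615, 0.0156]
tcp_rot: [[0.108, 0.994, -0.0], [0.994, -0.108, -0.0], [-0.0, -0.0, -1.0]]
ft_force: [0.5, 2.3, 1.6]
grip_width: 0.088
```

Emit:
arm_command(
  deltas=[
    [0,-0.4,0,0,0],
    [0,-0.8,0,0,0],
    [0,-1.2,0,0,0],
    [0,-1.5,0,0,0],
    [0,-1.8,0,0,0],
  ],
)

```text
clock: 4.73
position: [0.4743, -0.2792, 0.0156]
tcp_rot: [[0.108, 0.994, -0.0], [0.994, -0.108, -0.0], [-0.0, -0.0, -1.0]]
ft_force: [0.6, 2.0, 1.7]
grip_width: 0.0877
```

```bash
python3 - <<'E'
from h import *
im,d,c=snap('top','t2'); s=load('t2')
comps(s,.006,.06,60,(.3,.6,-.45,.4)); plan([])
im,d,c=snap('wrist','w2')
cv2.imwrite('pics/t2c.png',np.hstack([cv2.resize(cv2.imread('pics/t2.png')[170:300,300:430],(400,400),interpolation=cv2.INTER_CUBIC),cv2.resize(cv2.imread('pics/w2.png'),(400,400))]))
E
```

```text
px 272 223 n 94 ctr [527.3  -9.6] size [38.2 35.7] yaw 88.0 z [ 7.  27.5 32.7] col [113 113 112]
px 401 222 n 76 ctr [ 521.3 -397.2] size [32.  28.9] yaw -10.4 z [ 8.2 33.3 38.4] col [33 52 80]
px 241 241 n 484 ctr [473.3  79.9] size [96. 44.] yaw -10.4 z [17.8 22.6 48.8] col [111 110  99]
px 143 252 n 508 ctr [443.8 375.1] size [100.3  48.2] yaw -26.3 z [16.5 23.1 49.4] col [98 84 84]
px 209 255 n 497 ctr [431.4 176.3] size [95.7 44.6] yaw -4.1 z [17.2 22.5 48.7] col [ 94 104  96]
at [ 474.2 -279.7   15.6] yaw 83.8 w 88.1 t 4.78 F [-0.7 -0.3 -0.5] j6 -0.49
```

View pics/t2c.png

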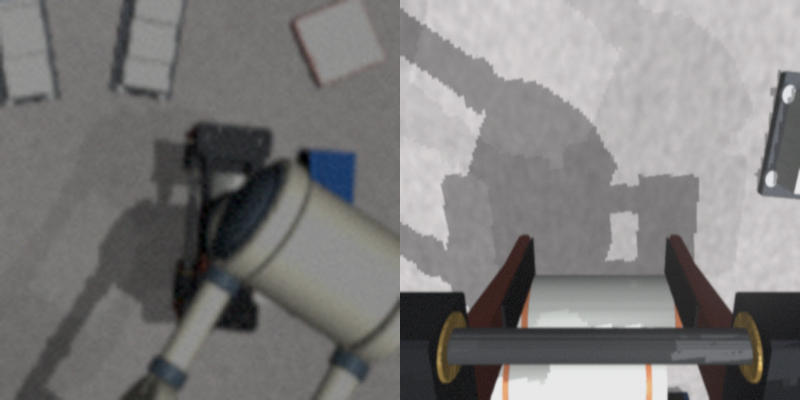

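The arm hides the mandrels from above, and the wrist view shows the near one just ahead of the fingers. I'll keep pushing in small steps until the force rises.

Emit:
arm_command(
  deltas=[
    [0,-0.2,0,0,0],
    [0,-0.4,0,0,0],
    [0,-0.6,0,0,0],
    [0,-0.8,0,0,0],
    [0,-0.9,0,0,0],
  ],
)

```text
clock: 5.25
position: [0.4734, -0.2881, 0.0157]
tcp_rot: [[0.108, 0.994, 0.0], [0.994, -0.108, -0.0], [-0.0, 0.0, -1.0]]
ft_force: [0.7, 0.0, -0.6]
grip_width: 0.0879
```

Emit:
arm_command(
  deltas=[
    [0,-0.1,0,0,0],
    [0,-0.2,0,0,0],
    [0,-0.3,0,0,0],
    [0,-0.3,0,0,0],
    [0,-0.3,0,0,0],
  ],
)

```text
clock: 5.67
position: [0.4729, -0.2911, 0.0155]
tcp_rot: [[0.108, 0.994, -0.0], [0.994, -0.108, -0.001], [-0.001, -0.0, -1.0]]
ft_force: [-0.5, 0.2, -0.6]
grip_width: 0.0879
```

```bash
python3 - <<'E'
from h import *
snap('scene','s2'); plan([])
a=cv2.imread('pics/s2.png')[150:300,20:220]; cv2.imwrite('pics/s2c.png',cv2.resize(a,(800,600),interpolation=cv2.INTER_CUBIC))
E
```

```text
at [ 472.9 -291.1   15.4] yaw 83.8 w 87.7 t 5.72 F [-0.7 -0.6  0.3] j6 -0.5
```

View pics/s2c.png

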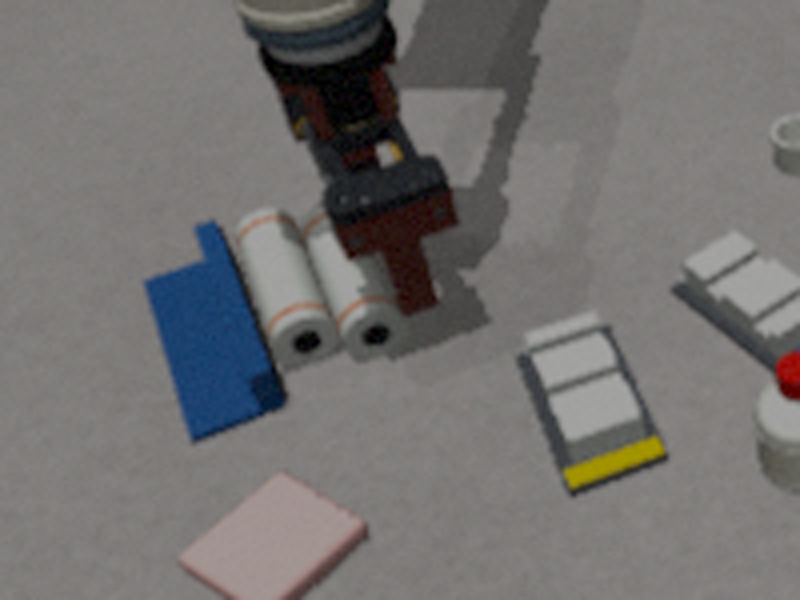

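The crop shows both mandrels side by side, with the first one at the bar or nearly so. I'll press a little more.

Emit:
arm_command(
  deltas=[
    [0,-0.1,0,0,0],
    [0,-0.2,0,0,0],
    [0,-0.3,0,0,0],
    [0,-0.3,0,0,0],
    [0,-0.3,0,0,0],
  ],
)

```text
clock: 6.13
position: [0.4729, -0.2937, 0.0158]
tcp_rot: [[0.108, 0.994, 0.0], [0.994, -0.108, 0.0], [0.0, 0.0, -1.0]]
ft_force: [-0.1, 3.0, 2.7]
grip_width: 0.088
```

Emit:
arm_command(
  deltas=[
    [0,-0.05,0,0,0],
    [0,-0.1,0,0,0],
    [0,-0.15,0,0,0],
    [0,-0.2,0,0,0],
    [0,-0.2,0,0,0],
  ],
)

```text
clock: 6.55
position: [0.4729, -0.294, 0.0158]
tcp_rot: [[0.107, 0.994, 0.0], [0.994, -0.107, 0.003], [0.003, -0.0, -1.0]]
ft_force: [0.1, 8.8, 4.6]
grip_width: 0.0878
```

Emit:
arm_command(
  deltas=[
    [0,0.1,0,0,0],
    [0,0.2,0,0,0],
    [0,0.4,0,0,0],
    [0,0.7,0,0,0],
    [0,1.2,0,0,0],
  ],
)

```text
clock: 6.97
position: [0.4735, -0.2842, 0.0153]
tcp_rot: [[0.109, 0.994, -0.001], [0.994, -0.109, -0.001], [-0.001, -0.0, -1.0]]
ft_force: [-0.1, -0.2, -1.0]
grip_width: 0.088
```

Emit:
arm_command(
  deltas=[
    [0,3,0,-2,0],
    [0,6,0,-6,0],
    [0,8,0,-10,0],
    [0,9,0,-13,0],
    [0,9,0,-15,0],
  ],
)

```text
clock: 7.38
position: [0.4848, -0.1923, 0.1708]
tcp_rot: [[0.105, 0.994, 0.006], [0.994, -0.105, -0.002], [-0.001, 0.006, -1.0]]
ft_force: [0.3, -0.4, 1.1]
grip_width: 0.0877
```

```bash
python3 - <<'E'
from h import *
plan([(473,80,150,169.7)])
E
```

```text
at [ 484.8 -192.3  170.8] yaw 83.95 w 87.7 t 7.38 F [ 0.3 -0.4  1.1] j6 -0.34
   [8.984, -1.347, 0.693, -0.499] 5
   [8.533, 3.115, 0.693, -0.499] 5
   [6.003, 6.818, 0.693, -0.499] 5
```

Emit:
arm_command(
  deltas=[
    [0,9,-1.3,0.7,-0.5],
    [0,9,-1.3,0.7,-0.5],
    [0,9,-1.3,0.7,-0.5],
    [0,9,-1.3,0.7,-0.5],
    [0,9,-1.3,0.7,-0.5],
  ],
)

```text
clock: 7.8
position: [0.4802, -0.1025, 0.1586]
tcp_rot: [[-0.388, 0.922, 0.0], [0.922, 0.388, -0.0], [-0.001, -0.0, -1.0]]
ft_force: [-0.3, -0.7, -0.3]
grip_width: 0.0877
```

Emit:
arm_command(
  deltas=[
    [0,8.5,3.1,0.7,-0.5],
    [0,8.5,3.1,0.7,-0.5],
    [0,8.5,3.1,0.7,-0.5],
    [0,8.5,3.1,0.7,-0.5],
    [0,8.5,3.1,0.7,-0.5],
  ],
)

```text
clock: 8.22
position: [0.4764, -0.0127, 0.1515]
tcp_rot: [[-0.779, 0.627, -0.0], [0.627, 0.779, -0.0], [-0.0, -0.0, -1.0]]
ft_force: [0.4, 0.2, -0.8]
grip_width: 0.088
```

Emit:
arm_command(
  deltas=[
    [0,6,6.8,0.7,-0.5],
    [0,6,6.8,0.7,-0.5],
    [0,6,6.8,0.7,-0.5],
    [0,6,6.8,0.7,-0.5],
    [0,6,6.8,0.7,-0.5],
  ],
)

```text
clock: 8.63
position: [0.4725, 0.0776, 0.1444]
tcp_rot: [[-0.984, 0.179, -0.0], [0.179, 0.984, -0.0], [0.0, -0.0, -1.0]]
ft_force: [0.2, 0.6, -0.8]
grip_width: 0.0876
```

```bash
python3 - <<'E'
from h import *
snap('wrist','wy'); s=load('wy'); print('all');comps(s,.012,.06,200); print('lug');comps(s,.04,.06,100)
plan([])
snap('top','t3'); s=load('t3'); print('top'); comps(s,.02,.06,60,(.3,.6,-.45,-.2))
cv2.imwrite('pics/t3c.png',np.hstack([cv2.resize(cv2.imread('pics/t3.png')[180:300,330:430],(400,480),interpolation=cv2.INTER_CUBIC),cv2.resize(cv2.imread('pics/wy.png'),(400,480)[:1]+(300,)) if 0 else cv2.copyMakeBorder(cv2.resize(cv2.imread('pics/wy.png'),(400,300)),0,180,0,0,0)]))
E
```

```text
all
px 362 106 n 6676 ctr [430.  175.7] size [95.9 44.7] yaw -5.0 z [20.2 22.5 48.2] col [119 129 122]
px 257 175 n 5399 ctr [471.6  78.9] size [95.6 44. ] yaw -10.5 z [20.7 22.3 48.3] col [149 150 134]
px 181 252 n 549 ctr [528.5  -3.2] size [38.4 21.4] yaw -13.1 z [13.2 27.2 31.3] col [151 151 150]
px 449 269 n 1440 ctr [604.6 243.6] size [46.1 45.9] yaw -9.2 z [13.5 25.8 27.4] col [163 163 164]
px 327 297 n 1438 ctr [605.7 125.1] size [44.2 31.3] yaw 87.1 z [14.3 21.  27.3] col [163 163 164]
px 234 362 n 1022 ctr [667.4  19. ] size [48.3 35.6] yaw 78.9 z [12.4 23.  24.6] col [ 78 145  97]
px 331 360 n 934 ctr [676.9 120.6] size [44.3 23.2] yaw 85.0 z [18.4 26.2 27.5] col [181 182 182]
px 127 375 n 305 ctr [663.  -94.5] size [27.7 22.9] yaw -27.4 z [13.  18.9 27.1] col [144 144 144]
lug
px 373 111 n 2204 ctr [430.1 175.5] size [52.2 22.5] yaw -4.8 z [44.5 47.5 48.7] col [62 62 63]
px 257 185 n 1718 ctr [471.8  79.1] size [52.1 21.5] yaw -10.9 z [46.1 47.6 48.8] col [70 70 69]
at [472.6  77.1 144.5] yaw 169.3 w 87.8 t 8.68 F [-0.3 -0.1 -0.6] j6 -1.29
top
px 388 244 n 1451 ctr [ 461.6 -348.5] size [158.9  94.2] yaw -4.9 z [24.  34.3 39.8] col [ 99 103 109]
```

View pics/t3c.png

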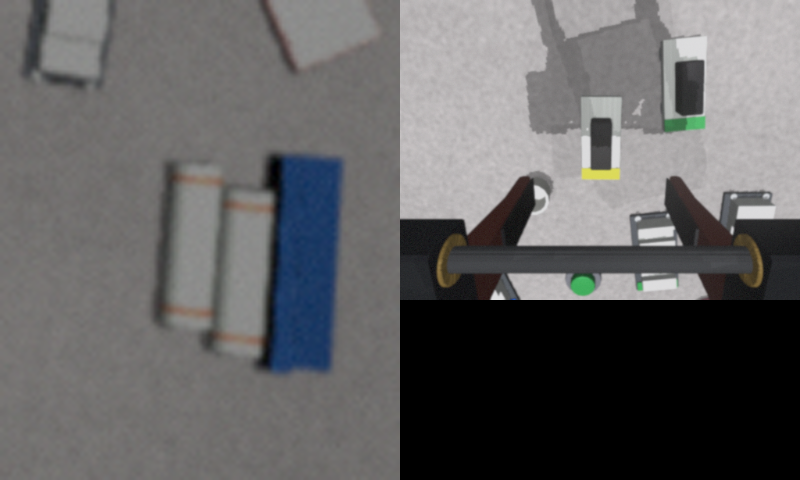

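The mandrels lie snug against the bar. The yellow cap is under the gripper at (200,140) in the wrist half of the picture. Descending to grip it.

```bash
python3 - <<'E'
from h import *
plan([(471.8,79,60,169.4),(471.8,79,25,169.4)])
E
```

```text
at [472.7  76.8 144.6] yaw 169.23 w 87.6 t 8.73 F [ 0.2  0.6 -0.2] j6 -1.29
   [0.125, 0.197, 8.459, -0.003] 5
   [0.0, 0.0, 3.5, -0.0] 5
```

Emit:
arm_command(
  deltas=[
    [0,0.1,0.2,3,0],
    [0,0.1,0.2,6,0],
    [0,0.1,0.2,8.5,0],
    [0,0.1,0.2,8.5,0],
    [0,0.1,0.2,8.5,0],
  ],
)

```text
clock: 9.15
position: [0.4711, 0.0788, 0.0587]
tcp_rot: [[-0.983, 0.183, -0.003], [0.183, 0.983, -0.0], [0.003, -0.001, -1.0]]
ft_force: [0.5, -1.1, 0.5]
grip_width: 0.0879
```

Emit:
arm_command(
  deltas=[
    [0,0,0,1.5,0],
    [0,0,0,2.8,0],
    [0,0,0,3.5,0],
    [0,0,0,3.5,0],
    [0,0,0,3.5,0],
  ],
)

```text
clock: 9.57
position: [0.4719, 0.0796, 0.025]
tcp_rot: [[-0.984, 0.179, -0.0], [0.179, 0.984, 0.0], [0.0, -0.0, -1.0]]
ft_force: [-0.1, 0.3, -0.2]
grip_width: 0.0878
```

Emit:
arm_command(
  deltas=[
    [1,0,0,0,0],
    [1,0,0,0,0],
    [1,0,0,0,0],
    [1,0,0,0,0],
    [1,0,0,0,0],
  ],
  force=40,
)

```text
clock: 9.98
position: [0.472, 0.0797, 0.025]
tcp_rot: [[-0.984, 0.178, 0.0], [0.178, 0.984, 0.0], [-0.0, 0.0, -1.0]]
ft_force: [-0.5, 0.1, 0.3]
grip_width: 0.0581
```

Emit:
arm_command(
  deltas=[
    [1,0,0,0,0],
    [1,0,0,0,0],
    [1,0,0,0,0],
    [1,0,0,0,0],
    [1,0,0,0,0],
  ],
)

```text
clock: 10.4
position: [0.4719, 0.0796, 0.0246]
tcp_rot: [[-0.984, 0.178, -0.0], [0.178, 0.984, -0.0], [0.0, -0.0, -1.0]]
ft_force: [-0.0, -0.3, 0.6]
grip_width: 0.0249
```

Emit:
arm_command(
  deltas=[
    [1,0,0,0,0],
    [1,0,0,0,0],
    [1,0,0,0,0],
  ],
)

```text
clock: 10.65
position: [0.4719, 0.0796, 0.0246]
tcp_rot: [[-0.984, 0.178, 0.0], [0.178, 0.984, -0.0], [-0.0, -0.0, -1.0]]
ft_force: [-1.0, -0.3, 1.0]
grip_width: 0.0216
```

Emit:
arm_command(
  deltas=[
    [1,0,0,-0.5,0],
    [1,0,0,-2,0],
    [1,0,0,-5,0],
    [1,0,0,-8.5,0],
    [1,0,0,-12.5,0],
  ],
)

```text
clock: 11.07
position: [0.4704, 0.0796, 0.149]
tcp_rot: [[-0.984, 0.178, -0.005], [0.178, 0.984, -0.0], [0.004, -0.001, -1.0]]
ft_force: [0.5, 0.1, -2.9]
grip_width: 0.0218
```

```bash
python3 - <<'E'
from h import *
snap('wrist','wy2'); s=load('wy2'); comps(s,.02,.2,300)
plan([(640,-140,150,173.5)])
E
```

```text
px 360 110 n 6131 ctr [430.  175.5] size [96.1 44.5] yaw -4.9 z [20.7 22.6 48.3] col [133 144 136]
px 255 228 n 13602 ctr [468.8  80.1] size [93.1 46. ] yaw -9.7 z [145.2 170.6 193.4] col [105 103 100]
px 168 255 n 860 ctr [525.9 -12.1] size [39.  37.9] yaw 87.5 z [21.2 29.7 31.4] col [164 164 163]
px 448 276 n 1638 ctr [598.4 244.4] size [45.2 33.8] yaw 81.6 z [21.9 26.5 27.6] col [203 204 204]
px 443 308 n 459 ctr [633.2 238.7] size [45.2  8.7] yaw 78.8 z [20.9 26.1 27.4] col [192 193 193]
px 233 364 n 634 ctr [667.   20.7] size [34.4 30. ] yaw -17.7 z [21.3 23.5 24.8] col [ 74 170  99]
at [473.9  80.  159.7] yaw 169.76 w 21.8 t 11.12 F [1.7 1.  3.5] j6 -1.3
   [-10.126, -9.348, 0.486, -0.033] 5
   [-9.816, -9.673, 0.486, -0.033] 5
```

Emit:
arm_command(
  deltas=[
    [1,-10.1,-9.3,0,-0.03],
    [1,-10.1,-9.3,0,-0.03],
    [1,-10.1,-9.3,0,-0.03],
    [1,-10.1,-9.3,0,-0.03],
    [1,-10.1,-9.3,0,-0.03],
  ],
)

```text
clock: 11.53
position: [0.5555, -0.0325, 0.1483]
tcp_rot: [[-0.988, 0.152, -0.002], [0.152, 0.988, -0.0], [0.002, -0.001, -1.0]]
ft_force: [-0.8, 0.4, -2.3]
grip_width: 0.0217
```

Emit:
arm_command(
  deltas=[
    [1,-9.8,-9.6,0,-0.03],
    [1,-9.8,-9.6,0,-0.03],
    [1,-9.8,-9.6,0,-0.03],
    [1,-9.8,-9.6,0,-0.03],
    [1,-9.8,-9.6,0,-0.03],
  ],
)

```text
clock: 11.95
position: [0.6377, -0.1409, 0.1478]
tcp_rot: [[-0.993, 0.121, -0.002], [0.121, 0.993, 0.0], [0.003, 0.0, -1.0]]
ft_force: [-0.6, 0.9, -2.7]
grip_width: 0.0218
```

Emit:
arm_command(
  deltas=[
    [1,0,0,0,0],
    [1,0,0,0,0],
  ],
)

```text
clock: 12.12
position: [0.6368, -0.1375, 0.1496]
tcp_rot: [[-0.993, 0.117, -0.001], [0.117, 0.993, 0.001], [0.001, 0.001, -1.0]]
ft_force: [0.2, -0.4, -2.1]
grip_width: 0.0218
```

```bash
python3 - <<'E'
from h import *
plan([])
snap('wrist','wyd'); s=load('wyd'); comps(s,.004,.05,300); print(); comps(s,.019,.05,300)
E
```

```text
at [ 636.8 -137.5  149.6] yaw 173.26 w 21.8 t 12.12 F [ 0.2 -0.4 -2.1] j6 -1.72
px 12 44 n 2118 ctr [ 504.7 -310.5] size [63.3 18.7] yaw -20.6 z [15.  27.6 35.5] col [160 157 154]
px 400 24 n 2425 ctr [528.1 -12.6] size [39.4 34.9] yaw 83.3 z [ 5.  20.1 31.2] col [182 182 181]
px 281 156 n 3505 ctr [ 644. -118.] size [120.6  60. ] yaw 8.1 z [ 5.8 18.6 27.5] col [149 154 160]
px 506 181 n 783 ctr [660.1  93.5] size [86.1 12.9] yaw 1.2 z [4.5 6.6 8.9] col [ 93 115 104]
px 145 195 n 7692 ctr [ 649.1 -244.7] size [121.2  60.8] yaw -10.4 z [ 6.2 20.1 27.6] col [193 194 188]
px 426 186 n 2335 ctr [666.6  18.6] size [49.2 49.2] yaw -80.2 z [ 8.4 15.1 24.4] col [110 157 125]
px 427 282 n 2596 ctr [769.   -4.5] size [119.2  40.6] yaw 83.9 z [ 7.  18.  20.9] col [163 165 170]
px 442 360 n 556 ctr [856.7  36.6] size [38.7 33.9] yaw -62.9 z [21.6 23.5 24.5] col [228 228  84]

px 11 44 n 1819 ctr [ 505.5 -310.5] size [61.9 18.6] yaw -21.1 z [20.5 28.9 35.7] col [170 168 164]
px 404 23 n 1259 ctr [528.1 -12.6] size [39.4 34.9] yaw 83.3 z [20.6 29.6 31.4] col [182 182 181]
px 268 137 n 1293 ctr [ 604.2 -123.6] size [44.1 26. ] yaw -82.5 z [25.2 26.7 27.9] col [181 185 182]
px 137 154 n 869 ctr [ 604.5 -236.3] size [44.7 16.9] yaw 78.0 z [20.  26.6 27.8] col [217 217 218]
px 138 190 n 1433 ctr [ 634.7 -242. ] size [44.8 31.5] yaw 79.6 z [19.8 26.6 27.8] col [221 221 222]
px 432 190 n 1078 ctr [666.6  18.7] size [32.9 32.4] yaw -4.8 z [21.2 23.5 24.6] col [ 89 186 112]
px 140 232 n 1724 ctr [ 674.2 -249.1] size [44.4 35.4] yaw 79.8 z [20.1 26.7 27.8] col [219 220 219]
px 411 284 n 561 ctr [762.5   3.7] size [51.1 27.5] yaw 43.7 z [19.3 20.5 21.5] col [214 216 219]
px 442 360 n 532 ctr [858.6  35.5] size [31.3 28. ] yaw -7.5 z [22.3 23.5 24.5] col [229 228  83]
```

View pics/wyd.png

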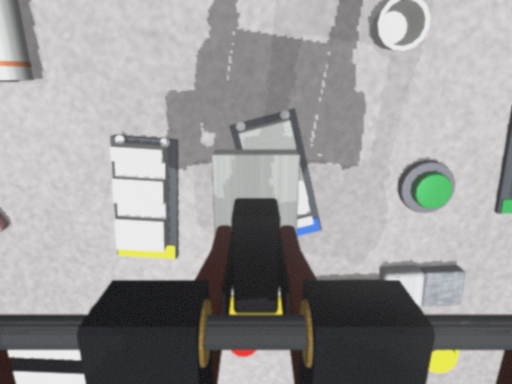

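The wrist view shows the yellow die at (145,195), three lands with the stripe at the +x end, and the yellow cap in hand hiding the blue die. I'll fit the land tops precisely.

```bash
cat >> h.py <<'E'
def rect(fn,box,zlo,zhi):
    s=load(fn); P=cloud(s); q=P[(s['d']>0)&(P[...,2]>zlo)&(P[...,2]<zhi)]
    q=q[(q[:,0]>box[0])&(q[:,0]<box[1])&(q[:,1]>box[2])&(q[:,1]<box[3])]*1000
    # trimmed-extent fit: yaw from minAreaRect, then 0.5% percentiles
    r=cv2.minAreaRect(q[:,:2].astype(np.float32)); w,h=r[1]; a=r[2]+(90 if w<h else 0); a=(a+90)%180-90
    c,t=np.cos(np.radians(a)),np.sin(np.radians(a)); R=np.array([[c,t],[-t,c]]); e=q[:,:2]@R.T
    lo,hi=np.percentile(e,[.5,99.5],0); m=(lo+hi)/2@R
    print(fn,'n',len(q),'rect',np.round(r[0],1),'trim',np.round(m,1),'size',np.round(hi-lo,1),'yaw',round(a,2),'z',np.round(np.median(q[:,2]),1))
    return m,a
E
python3 - <<'E'
from h import *
rect('wyd',(.57,.73,-.29,-.19),.023,.03)
rect('wy',(.42,.53,.05,.11),.018,.025)
rect('wy',(.42,.53,.05,.11),.044,.05)
rect('wy',(.37,.49,.14,.21),.018,.025)
E
```

```text
wyd n 3590 rect [ 644.2 -243.7] trim [ 643.9 -243.5] size [95.6 44. ] yaw -10.47 z 26.8
wy n 3554 rect [471.6  78.9] trim [471.4  79. ] size [94.9 43.6] yaw -10.5 z 21.8
wy n 1691 rect [471.8  79.1] trim [471.6  79.1] size [51.1 21.4] yaw -10.87 z 47.6
wy n 3916 rect [430.  175.8] trim [429.9 175.6] size [95.1 43.9] yaw -5.0 z 21.8
```

```bash
python3 - <<'E'
from h import *
plan([(644.2,-243.6,80,169.5),(644.2,-243.6,52,169.5)])
E
```

```text
at [ 636.9 -137.4  150. ] yaw 173.29 w 21.9 t 12.17 F [-0.6  0.6 -2.9] j6 -1.72
   [-1.97, -10.46, 6.999, 0.066] 5
   [0.0, 0.0, 2.8, -0.0] 5
```

Emit:
arm_command(
  deltas=[
    [1,-0.8,-4,0,0.03],
    [1,-1.6,-8,1,0.066],
    [1,-2,-10.5,4,0.066],
    [1,-2,-10.5,7,0.066],
    [1,-2,-10.5,7,0.066],
  ],
)

```text
clock: 12.58
position: [0.6411, -0.2446, 0.072]
tcp_rot: [[-0.983, 0.185, -0.01], [0.185, 0.983, 0.005], [0.011, 0.003, -1.0]]
ft_force: [-0.7, 0.8, -4.9]
grip_width: 0.0222
```

Emit:
arm_command(
  deltas=[
    [1,0,0,1,0],
    [1,0,0,1.8,0],
    [1,0,0,1.8,0],
    [1,0,0,1.8,0],
    [1,0,0,1.8,0],
  ],
)

```text
clock: 13.0
position: [0.6457, -0.2454, 0.0637]
tcp_rot: [[-0.983, 0.183, 0.003], [0.183, 0.983, -0.001], [-0.003, -0.001, -1.0]]
ft_force: [-0.2, -0.1, -3.3]
grip_width: 0.0217
```

```bash
python3 - <<'E'
from h import *
snap('wrist','wyh'); plan([(644.2,-243.6,48,169.5)])
a=cv2.imread('pics/wyh.png')[100:260,150:363]; cv2.imwrite('pics/wyhc.png',cv2.resize(a,(800,600),interpolation=cv2.INTER_CUBIC))
E
```

```text
at [ 645.7 -245.6   63.6] yaw 169.46 w 21.6 t 13.05 F [ 0.5 -0.2 -2.1] j6 -1.8
   [0.182, 0.168, 1.562, -0.001] 5
```

View pics/wyhc.png

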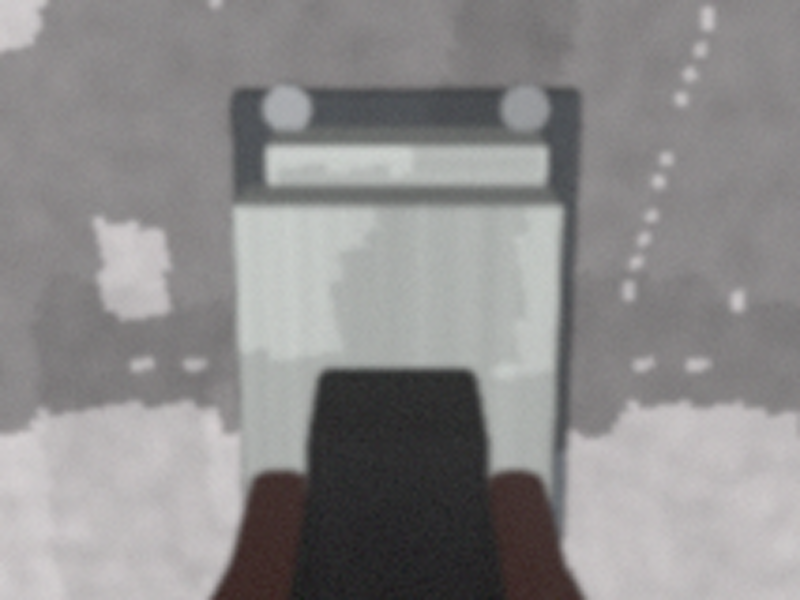

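The hover crop shows the cap's plate centred at x=399 against the die's land at x=407. That is about 1.4 mm short in tool +y and agrees with the pose readout (1.7 mm). I'll correct and lower.

Emit:
arm_command(
  deltas=[
    [1,0.18,0.15,0,0],
    [1,0.18,0.15,0.5,0],
    [1,0.18,0.15,1,0],
    [1,0.18,0.15,1.3,0],
    [1,0.18,0.15,1.5,0],
  ],
)

```text
clock: 13.47
position: [0.6428, -0.244, 0.0453]
tcp_rot: [[-0.983, 0.184, -0.002], [0.184, 0.983, 0.001], [0.002, 0.0, -1.0]]
ft_force: [-0.4, 1.1, -3.1]
grip_width: 0.0218
```

```bash
python3 - <<'E'
from h import *
plan([(644.2,-243.7,43.4,169.5)])
E
```

```text
at [ 642.8 -244.    45.3] yaw 169.41 w 21.8 t 13.47 F [-0.4  1.1 -3.1] j6 -1.8
   [-0.132, 0.053, 0.194, -0.002] 5
```

Emit:
arm_command(
  deltas=[
    [1,-0.05,0,0,0],
    [1,-0.05,0,0,0],
    [1,-0.05,0,0.1,0],
    [1,-0.05,0,0.2,0],
    [1,-0.05,0,0.2,0],
  ],
)

```text
clock: 13.88
position: [0.6438, -0.2442, 0.0445]
tcp_rot: [[-0.983, 0.184, -0.0], [0.184, 0.983, 0.0], [0.0, 0.0, -1.0]]
ft_force: [-0.0, 0.5, -3.5]
grip_width: 0.0215
```

Emit:
arm_command(
  deltas=[
    [1,0,0,0.1,0],
    [1,0,0,0.1,0],
    [1,0,0,0.1,0],
  ],
)

```text
clock: 14.13
position: [0.6439, -0.2443, 0.0438]
tcp_rot: [[-0.983, 0.184, 0.0], [0.184, 0.983, -0.0], [-0.0, -0.0, -1.0]]
ft_force: [0.6, 0.3, -1.7]
grip_width: 0.0218
```

Emit:
arm_command(
  deltas=[
    [1,0,0.04,0,0],
    [1,0,0.04,0.1,0],
    [1,0,0.04,0.2,0],
    [1,0,0.04,0.2,0],
    [1,0,0.04,0.2,0],
  ],
)

```text
clock: 14.55
position: [0.644, -0.2439, 0.0437]
tcp_rot: [[-0.983, 0.184, 0.001], [0.184, 0.983, -0.0], [-0.001, -0.0, -1.0]]
ft_force: [-4.2, 1.1, 5.9]
grip_width: 0.0216
```

Emit:
arm_command(
  deltas=[
    [1,0,0,0.1,0],
    [1,0,0,0.1,0],
    [1,0,0,0.1,0],
  ],
)

```text
clock: 14.8
position: [0.644, -0.2439, 0.0437]
tcp_rot: [[-0.983, 0.184, 0.001], [0.184, 0.983, -0.001], [-0.002, -0.0, -1.0]]
ft_force: [-5.8, 1.3, 9.3]
grip_width: 0.0216
```

It seated at 43.7 mm, against 43.6 expected. Now release, rise and check.

Emit:
arm_command(
  deltas=[
    [0.85,0,0,0,0],
    [0.6,0,0,0,0],
    [0.3,0,0,-0.1,0],
    [0,0,0,-0.1,0],
    [0,0,0,-0.1,0],
  ],
)

```text
clock: 15.22
position: [0.644, -0.2438, 0.0415]
tcp_rot: [[-0.983, 0.184, 0.0], [0.184, 0.983, 0.0], [-0.0, 0.0, -1.0]]
ft_force: [0.1, 0.3, -0.7]
grip_width: 0.0452
```

Emit:
arm_command(
  deltas=[
    [0,0,0,0,0],
    [0,0,0,0,0],
    [0,0,0,-3,0],
    [0,0,0,-7,0],
    [0,0,0,-10,0],
  ],
)

```text
clock: 15.63
position: [0.6437, -0.2437, 0.1433]
tcp_rot: [[-0.983, 0.184, -0.0], [0.184, 0.983, 0.0], [0.0, 0.0, -1.0]]
ft_force: [0.1, -0.4, 1.0]
grip_width: 0.0782
```

Emit:
arm_command(
  deltas=[
    [0,0,0,-2,0],
    [0,0,0,-2,0],
    [0,0,0,-2,0],
  ],
)

```text
clock: 15.88
position: [0.6446, -0.2441, 0.1632]
tcp_rot: [[-0.983, 0.184, 0.003], [0.184, 0.983, -0.001], [-0.003, -0.001, -1.0]]
ft_force: [0.3, 0.2, -1.4]
grip_width: 0.0878
```

```bash
python3 - <<'E'
from h import *
plan([])
snap('wrist','wyp'); B=(.57,.73,-.3,-.19)
rect('wyp',B,.035,.047); rect('wyp',B,.005,.012); rect('wyp',B,.063,.07)
snap('top','t4'); print('caps'); comps(load('t4'),.034,.06,15,(.3,.6,.05,.6)); comps(load('t4'),.010,.3,100,(.3,.6,.05,.6))
a=cv2.imread('pics/wyp.png')[80:290,140:420]; cv2.imwrite('pics/wypc.png',cv2.resize(a,(800,600),interpolation=cv2.INTER_CUBIC))
E
```

```text
at [ 644.6 -244.1  163.2] yaw 169.41 w 87.8 t 15.88 F [ 0.3  0.2 -1.4] j6 -1.8
wyp n 3570 rect [ 643.9 -244.1] trim [ 643.6 -244. ] size [95.  43.7] yaw -10.53 z 40.8
wyp n 1819 rect [ 649.  -244.6] trim [ 649.  -244.6] size [119.   59.8] yaw -10.44 z 6.9
wyp n 1699 rect [ 643.7 -244.2] trim [ 643.6 -244.1] size [50.7 21.7] yaw -9.86 z 66.6
caps
px 103 214 n 72 ctr [557.9 487.5] size [62.2 23.7] yaw -6.0 z [36.2 46.1 58.3] col [39 39 40]
px 141 253 n 153 ctr [445.  372.8] size [52.4 22.1] yaw -26.3 z [38.8 47.  51.1] col [39 39 40]
px 208 257 n 148 ctr [431.4 177.1] size [51.9 22.5] yaw -3.5 z [40.6 47.1 50.1] col [48 48 49]
px 87 214 n 907 ctr [560.  505.4] size [66.2 60.2] yaw -1.1 z [ 27.2 130.2 201. ] col [58 58 59]
px 143 252 n 501 ctr [445.3 372.4] size [96.4 44. ] yaw -26.8 z [17.4 22.9 49.5] col [99 85 85]
px 209 256 n 496 ctr [431.1 176.8] size [96.3 44.3] yaw -5.0 z [17.4 22.7 48.9] col [ 96 106  98]
```

View pics/wypc.png

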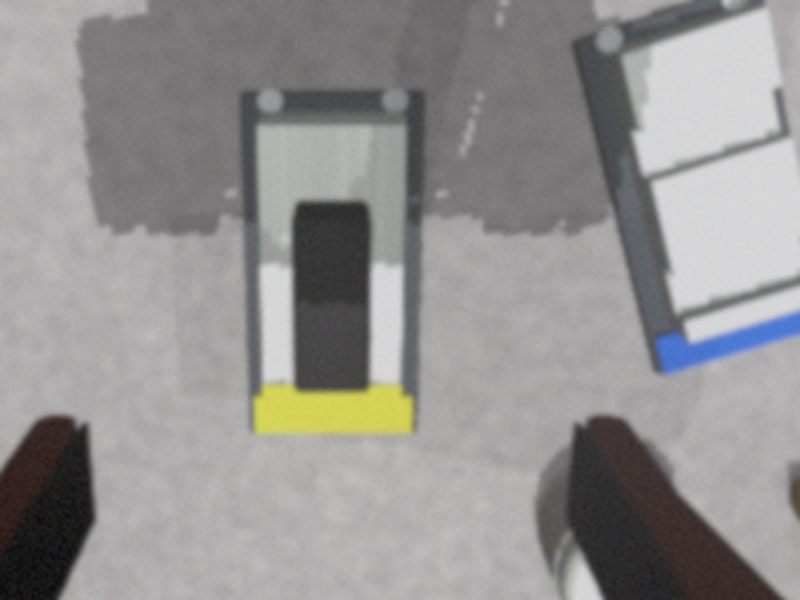

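The crop shows the yellow cap home: plate centred at x≈332 over the flange at x≈332, stripes at the same end, and plate top at 40.8 mm with the same +0.8 bias as other heights. Next is green.

```bash
python3 - <<'E'
from h import *
plan([(430,176,145,175)],maxd=16)
E
```

```text
at [ 643.3 -243.6  159.4] yaw 169.41 w 87.8 t 15.98 F [ 0.7 -0.7 -1. ] j6 -1.8
   [9.56, 12.441, 0.48, -0.033] 5
   [9.151, 12.745, 0.48, -0.033] 5
   [8.732, 13.035, 0.48, -0.033] 5
```

Emit:
arm_command(
  deltas=[
    [0,9.6,12.4,0.5,-0.03],
    [0,9.6,12.4,0.5,-0.03],
    [0,9.6,12.4,0.5,-0.03],
    [0,9.6,12.4,0.5,-0.03],
    [0,9.6,12.4,0.5,-0.03],
  ],
)

```text
clock: 16.4
position: [0.5694, -0.0993, 0.1539]
tcp_rot: [[-0.989, 0.15, -0.005], [0.15, 0.989, 0.003], [0.005, 0.002, -1.0]]
ft_force: [-0.3, 0.4, 0.0]
grip_width: 0.0877
```

Emit:
arm_command(
  deltas=[
    [0,9.2,12.7,0.5,-0.03],
    [0,9.2,12.7,0.5,-0.03],
    [0,9.2,12.7,0.5,-0.03],
    [0,9.2,12.7,0.5,-0.03],
    [0,9.2,12.7,0.5,-0.03],
  ],
)

```text
clock: 16.82
position: [0.4985, 0.0393, 0.1497]
tcp_rot: [[-0.993, 0.12, -0.004], [0.12, 0.993, 0.002], [0.004, 0.001, -1.0]]
ft_force: [0.8, 0.1, 0.0]
grip_width: 0.0879
```

Emit:
arm_command(
  deltas=[
    [0,8.7,13,0.5,-0.03],
    [0,8.7,13,0.5,-0.03],
    [0,8.7,13,0.5,-0.03],
    [0,8.7,13,0.5,-0.03],
    [0,8.7,13,0.5,-0.03],
  ],
)

```text
clock: 17.23
position: [0.4286, 0.1785, 0.1449]
tcp_rot: [[-0.996, 0.09, -0.003], [0.09, 0.996, 0.001], [0.003, 0.001, -1.0]]
ft_force: [-0.8, 0.4, 0.4]
grip_width: 0.0878
```

Emit:
arm_command(
  deltas=[
    [0,0,0,0,0],
    [0,0,0,0,0],
  ],
)

```text
clock: 17.4
position: [0.4311, 0.1743, 0.1455]
tcp_rot: [[-0.996, 0.095, -0.001], [0.095, 0.996, -0.001], [0.001, -0.001, -1.0]]
ft_force: [0.3, 0.2, -0.4]
grip_width: 0.0879
```

```bash
python3 - <<'E'
from h import *
snap('wrist','wg'); B=(.36,.5,.13,.23)
m,a=rect('wg',B,.018,.025); rect('wg',B,.044,.05)
plan([(m[0],m[1],60,180+a),(m[0],m[1],25,180+a)])
E
```

```text
wg n 3500 rect [429.6 175.8] trim [429.4 175.8] size [94.7 43.7] yaw -4.97 z 21.8
wg n 1693 rect [429.6 175.8] trim [429.5 175.9] size [50.9 21.8] yaw -4.74 z 47.6
at [431.3 174.  145.8] yaw 174.5 w 87.6 t 17.45 F [-0.2  0.3  0.1] j6 -1.16
   [0.209, 0.162, 8.577, -0.009] 5
   [0.0, 0.0, 3.5, -0.0] 5
```

Emit:
arm_command(
  deltas=[
    [0,0.2,0.16,3,-0.01],
    [0,0.2,0.16,6,-0.01],
    [0,0.2,0.16,8.5,-0.01],
    [0,0.2,0.16,8.5,-0.01],
    [0,0.2,0.16,8.5,-0.01],
  ],
)

```text
clock: 17.87
position: [0.4286, 0.1755, 0.0604]
tcp_rot: [[-0.996, 0.087, -0.003], [0.087, 0.996, -0.001], [0.003, -0.002, -1.0]]
ft_force: [0.6, 0.2, 0.8]
grip_width: 0.0881
```

Emit:
arm_command(
  deltas=[
    [0.2,0,0,1.5,0],
    [0.3,0,0,2.8,0],
    [0.4,0,0,3.5,0],
    [0.4,0,0,3.5,0],
    [0.4,0,0,3.5,0],
  ],
)

```text
clock: 18.28
position: [0.4298, 0.1769, 0.0279]
tcp_rot: [[-0.996, 0.085, 0.001], [0.085, 0.996, 0.0], [-0.001, 0.0, -1.0]]
ft_force: [0.5, 0.1, 0.6]
grip_width: 0.0581
```

Emit:
arm_command(
  deltas=[
    [1,0,0,0,0],
    [1,0,0,0,0],
    [1,0,0,0,0],
    [1,0,0,0,0],
    [1,0,0,0,0],
  ],
)

```text
clock: 18.7
position: [0.4291, 0.1771, 0.027]
tcp_rot: [[-0.996, 0.085, 0.0], [0.085, 0.996, 0.0], [-0.0, 0.0, -1.0]]
ft_force: [0.7, 0.6, 0.1]
grip_width: 0.0247
```

Emit:
arm_command(
  deltas=[
    [1,0,0,0,0],
    [1,0,0,0,0],
    [1,0,0,0,0],
    [1,0,0,0,0],
    [1,0,0,0,0],
  ],
)

```text
clock: 19.12
position: [0.4291, 0.1769, 0.0268]
tcp_rot: [[-0.996, 0.085, 0.0], [0.085, 0.996, -0.0], [-0.0, -0.0, -1.0]]
ft_force: [-0.2, -2.3, 2.4]
grip_width: 0.0218
```

Emit:
arm_command(
  deltas=[
    [1,0,0,-0.5,0],
    [1,0,0,-2,0],
    [1,0,0,-5,0],
    [1,0,0,-8.5,0],
    [1,0,0,-12.3,0],
  ],
)

```text
clock: 19.53
position: [0.4277, 0.1768, 0.1492]
tcp_rot: [[-0.996, 0.085, -0.004], [0.085, 0.996, -0.001], [0.004, -0.001, -1.0]]
ft_force: [1.0, 0.5, -1.9]
grip_width: 0.0217
```

```bash
python3 - <<'E'
from h import *
plan([(636,22,150,175)],maxd=18,start=(429,177,150,175))
E
```

```text
at [429. 177. 150.] yaw 175 w 21.7 t 19.53 F [ 1.   0.5 -1.9] j6 -1.17
   [-10.986, -6.818, -0.0, -0.0] 5
   [-10.986, -6.818, -0.0, -0.0] 5
```

Emit:
arm_command(
  deltas=[
    [1,-11,-6.8,0,0],
    [1,-11,-6.8,0,0],
    [1,-11,-6.8,0,0],
    [1,-11,-6.8,0,0],
    [1,-11,-6.8,0,0],
  ],
)

```text
clock: 19.95
position: [0.5334, 0.0985, 0.148]
tcp_rot: [[-0.996, 0.088, -0.003], [0.088, 0.996, -0.0], [0.003, -0.001, -1.0]]
ft_force: [-1.3, 0.5, -1.4]
grip_width: 0.0222
```

Emit:
arm_command(
  deltas=[
    [1,-11,-6.8,0,0],
    [1,-11,-6.8,0,0],
    [1,-11,-6.8,0,0],
    [1,-11,-6.8,0,0],
    [1,-11,-6.8,0,0],
  ],
)

```text
clock: 20.37
position: [0.6366, 0.0225, 0.1475]
tcp_rot: [[-0.996, 0.086, -0.004], [0.086, 0.996, 0.001], [0.004, 0.0, -1.0]]
ft_force: [-0.4, -0.1, -2.1]
grip_width: 0.0217
```

Emit:
arm_command(
  deltas=[
    [1,0,0,0,0],
    [1,0,0,0,0],
  ],
)

```text
clock: 20.53
position: [0.6356, 0.0245, 0.1502]
tcp_rot: [[-0.997, 0.083, -0.0], [0.083, 0.997, 0.001], [0.0, 0.001, -1.0]]
ft_force: [-0.2, 0.0, -1.9]
grip_width: 0.0219
```

```bash
python3 - <<'E'
from h import *
snap('wrist','wgd'); B=(.57,.73,.085,.175)
m,a=rect('wgd',B,.023,.03); rect('wgd',B,.005,.012)
comps(load('wgd'),.013,.06,300)
plan([(m[0],m[1],62,180+a)])
E
```

```text
wgd n 3781 rect [639.4 122.9] trim [639.1 122.8] size [95.5 44. ] yaw -4.07 z 26.6
wgd n 2283 rect [644.4 122.6] trim [644.6 122.3] size [119.4  59.6] yaw -3.67 z 7.1
px 194 47 n 1240 ctr [526.4 -12.1] size [38.8 38.5] yaw -57.4 z [15.8 29.9 31.7] col [178 178 175]
px 490 156 n 4573 ctr [629.9 236.8] size [96.5 42.8] yaw -9.0 z [15.9 25.2 27.5] col [202 202 202]
px 366 170 n 5766 ctr [639.4 123. ] size [96.5 45. ] yaw -3.8 z [17.7 26.1 27.7] col [205 206 206]
px 97 191 n 5703 ctr [ 639.3 -118.7] size [96.4 45.7] yaw 7.8 z [17.5 26.2 27.8] col [213 213 214]
px 440 289 n 2957 ctr [753.6 190.4] size [60.8 32.7] yaw 86.0 z [16.8 45.8 51.3] col [178 160 165]
px 75 300 n 1018 ctr [ 740.1 -160.9] size [40.2 10.8] yaw 84.0 z [15.4 34.9 50.1] col [122 121 116]
px 279 370 n 670 ctr [856.1  30. ] size [33.7 32. ] yaw 2.7 z [13.8 23.2 24.6] col [200 195  66]
at [635.7  24.5 150.6] yaw 175.25 w 22.0 t 20.58 F [-0.3  0.4 -2.7] j6 -1.5
   [0.471, 9.826, 8.86, -0.012] 5
```

Emit:
arm_command(
  deltas=[
    [1,0.5,4,0,-0.012],
    [1,0.5,8,1,-0.012],
    [1,0.5,9.8,4,-0.012],
    [1,0.5,9.8,7,-0.012],
    [1,0.5,9.8,8.5,-0.012],
  ],
)

```text
clock: 21.0
position: [0.6373, 0.1238, 0.0617]
tcp_rot: [[-0.998, 0.069, -0.003], [0.069, 0.998, -0.0], [0.003, -0.0, -1.0]]
ft_force: [0.4, 0.1, -2.8]
grip_width: 0.0219
```

Emit:
arm_command(
  deltas=[
    [1,0,0,0,0],
    [1,0,0,0,0],
    [1,0,0,0,0],
  ],
)

```text
clock: 21.25
position: [0.6405, 0.1214, 0.0673]
tcp_rot: [[-0.997, 0.072, 0.003], [0.072, 0.997, 0.001], [-0.003, 0.001, -1.0]]
ft_force: [0.0, -0.1, -1.6]
grip_width: 0.0216
```

```bash
python3 - <<'E'
from h import *
snap('wrist','wgh'); plan([(638.9,122.9,49,176)])
a=cv2.imread('pics/wgh.png')[100:260,150:363]; cv2.imwrite('pics/wghc.png',cv2.resize(a,(800,600),interpolation=cv2.INTER_CUBIC))
E
```

```text
at [640.9 121.2  67.8] yaw 175.84 w 21.5 t 21.3 F [ 0.1  0.5 -1.4] j6 -1.36
   [0.215, 0.151, 1.875, -0.003] 5
```

View pics/wghc.png

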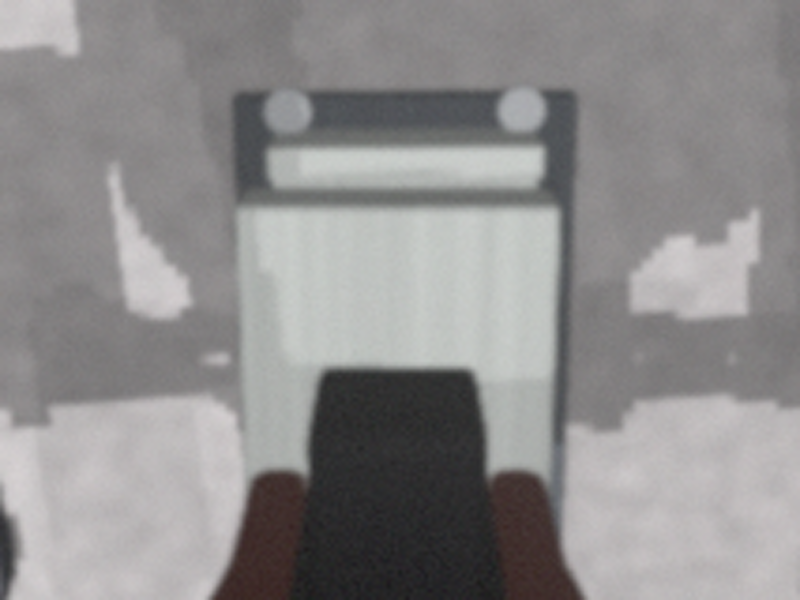

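The hover crop shows the green cap's plate centred at x=399 and the die's land at x=406, so about 1.2–1.5 mm more along tool +y. Lowering.

Emit:
arm_command(
  deltas=[
    [1,0.2,0.15,0,0],
    [1,0.2,0.15,0.7,0],
    [1,0.2,0.15,1.3,0],
    [1,0.2,0.15,1.8,0],
    [1,0.2,0.15,1.8,0],
  ],
)

```text
clock: 21.72
position: [0.6379, 0.1224, 0.0458]
tcp_rot: [[-0.997, 0.073, -0.001], [0.073, 0.997, -0.0], [0.001, -0.0, -1.0]]
ft_force: [-0.2, -0.4, -1.9]
grip_width: 0.0216
```

Emit:
arm_command(
  deltas=[
    [1,0,0,0,0],
    [1,0,0,0,0],
    [1,0,0,0.1,0],
  ],
)

```text
clock: 21.97
position: [0.6382, 0.1225, 0.0457]
tcp_rot: [[-0.997, 0.073, -0.0], [0.073, 0.997, -0.0], [0.0, -0.0, -1.0]]
ft_force: [-0.1, 0.0, 3.4]
grip_width: 0.0219
```

```bash
python3 - <<'E'
from h import *
plan([(638.9,122.9,45.8,176)])
E
```

```text
at [638.2 122.5  45.7] yaw 175.82 w 21.9 t 21.97 F [-0.1  0.   3.4] j6 -1.36
   [-0.069, 0.047, -0.012, -0.003] 5
```

Emit:
arm_command(
  deltas=[
    [1,0,0.03,0.05,0],
    [1,0,0.03,0.1,0],
    [1,0,0.03,0.15,0],
    [1,0,0.03,0.15,0],
    [1,0,0.03,0.15,0],
  ],
)

```text
clock: 22.38
position: [0.6382, 0.1225, 0.0457]
tcp_rot: [[-0.997, 0.073, 0.001], [0.073, 0.997, -0.0], [-0.001, -0.0, -1.0]]
ft_force: [-4.7, -3.1, 6.4]
grip_width: 0.022
```

Emit:
arm_command(
  deltas=[
    [0.85,0,0,-0.05,0],
    [0.6,0,0,-0.1,0],
    [0.3,0,0,-0.2,0],
    [0,0,0,-0.2,0],
    [0,0,0,-0.2,0],
  ],
)

```text
clock: 22.8
position: [0.6383, 0.1231, 0.0459]
tcp_rot: [[-0.997, 0.073, 0.0], [0.073, 0.997, 0.0], [-0.0, 0.0, -1.0]]
ft_force: [0.4, 0.1, 0.2]
grip_width: 0.0449
```

Emit:
arm_command(
  deltas=[
    [0,0,0,0,0],
    [0,0,0,0,0],
    [0,0,0,-3,0],
    [0,0,0,-7,0],
    [0,0,0,-11,0],
  ],
)

```text
clock: 23.22
position: [0.6371, 0.1227, 0.1555]
tcp_rot: [[-0.997, 0.073, -0.004], [0.073, 0.997, -0.0], [0.004, -0.001, -1.0]]
ft_force: [0.3, -0.1, 1.6]
grip_width: 0.0784
```

Emit:
arm_command(
  deltas=[
    [0,0,0,0,0],
    [0,0,0,0,0],
    [0,0,0,0,0],
  ],
)

```text
clock: 23.47
position: [0.6381, 0.1229, 0.1558]
tcp_rot: [[-0.997, 0.073, 0.0], [0.073, 0.997, 0.0], [-0.0, 0.0, -1.0]]
ft_force: [-0.6, 0.2, -0.4]
grip_width: 0.0877
```

```bash
python3 - <<'E'
from h import *
snap('wrist','wgp'); B=(.56,.73,.07,.175)
rect('wgp',B,.035,.047); rect('wgp',B,.005,.012); rect('wgp',B,.063,.07)
snap('top','t5'); comps(load('t5'),.034,.06,15,(.3,.6,.05,.45)); comps(load('t5'),.010,.3,100,(.3,.6,.05,.45))
rect('wgd',(.57,.73,.185,.28),.023,.03)
plan([(443,373,150,153.5)],maxd=16)
E
```

```text
wgp n 3694 rect [638.7 122.4] trim [638.4 122.4] size [94.5 43.7] yaw -4.26 z 40.8
wgp n 1893 rect [644.5 122.7] trim [644.7 122.7] size [119.9  59.7] yaw -3.8 z 6.9
wgp n 1784 rect [638.8 122.3] trim [638.8 122.4] size [51.4 21.8] yaw -3.5 z 66.6
px 141 253 n 156 ctr [444.7 372.7] size [53.4 22. ] yaw -26.7 z [37.6 46.9 51.1] col [38 38 39]
px 143 252 n 500 ctr [445.2 372.3] size [95.5 44.3] yaw -26.6 z [16.8 23.1 49.5] col [96 83 82]
wgd n 2478 rect [630.1 237.5] trim [629.9 236.5] size [95.2 40.6] yaw -9.48 z 26.5
at [637.3 122.7 153.7] yaw 175.83 w 87.7 t 23.57 F [ 0.3  0.  -1. ] j6 -1.36
   [10.599, 11.773, 0.185, 0.195] 5
   [12.678, 9.498, 0.185, 0.195] 5
```

Green is home too: plate top 40.8 mm, flush within about 0.7 mm. Next is red.

Emit:
arm_command(
  deltas=[
    [0,10.6,11.8,0,0.2],
    [0,10.6,11.8,0,0.2],
    [0,10.6,11.8,0,0.2],
    [0,10.6,11.8,0,0.2],
    [0,10.6,11.8,0,0.2],
  ],
)

```text
clock: 23.98
position: [0.5369, 0.2527, 0.1543]
tcp_rot: [[-0.965, 0.264, -0.004], [0.264, 0.965, 0.001], [0.004, -0.0, -1.0]]
ft_force: [-0.8, 0.2, 1.1]
grip_width: 0.0875
```

Emit:
arm_command(
  deltas=[
    [0,12.7,9.5,0.4,0.19],
    [0,12.7,9.5,0.4,0.19],
    [0,12.7,9.5,0.4,0.19],
    [0,12.7,9.5,0.4,0.19],
    [0,12.7,9.5,0.4,0.19],
  ],
)

```text
clock: 24.4
position: [0.4401, 0.3777, 0.1501]
tcp_rot: [[-0.897, 0.441, -0.004], [0.441, 0.897, 0.0], [0.004, -0.002, -1.0]]
ft_force: [-0.6, 0.0, -0.6]
grip_width: 0.0877
```

Emit:
arm_command(
  deltas=[
    [0,0,0,0,0],
    [0,0,0,0,0],
  ],
)

```text
clock: 24.57
position: [0.4446, 0.3731, 0.1508]
tcp_rot: [[-0.895, 0.446, -0.001], [0.446, 0.895, -0.002], [0.0, -0.002, -1.0]]
ft_force: [0.5, -0.3, -1.0]
grip_width: 0.0876
```

```bash
python3 - <<'E'
from h import *
snap('wrist','wr'); B=(.36,.52,.31,.44)
m,a=rect('wr',B,.018,.025); rect('wr',B,.044,.05)
plan([(m[0],m[1],60,180+a),(m[0],m[1],26,180+a)])
E
```

```text
wr n 3422 rect [444.  372.2] trim [443.7 372.4] size [95.4 43.6] yaw -26.97 z 21.8
wr n 1620 rect [443.9 372.6] trim [443.8 372.6] size [51.2 21.3] yaw -27.14 z 47.6
at [445.  372.7 151.1] yaw 153.42 w 88.0 t 24.62 F [-0.8 -0.8  0.3] j6 -0.47
   [0.103, -0.085, 9.114, 0.007] 5
   [0.0, 0.0, 3.4, -0.0] 5
```

Emit:
arm_command(
  deltas=[
    [0,0.1,-0.07,3,0.007],
    [0,0.1,-0.07,6,0.007],
    [0,0.1,-0.07,9.1,0.007],
    [0,0.1,-0.07,9.1,0.007],
    [0,0.1,-0.07,9.1,0.007],
  ],
)

```text
clock: 25.03
position: [0.443, 0.3717, 0.0592]
tcp_rot: [[-0.891, 0.455, -0.004], [0.455, 0.891, -0.003], [0.002, -0.004, -1.0]]
ft_force: [0.1, 0.5, 0.5]
grip_width: 0.0876
```

Emit:
arm_command(
  deltas=[
    [0.2,0,0,1.5,0],
    [0.3,0,0,2.8,0],
    [0.4,0,0,3.5,0],
    [0.4,0,0,3.5,0],
    [0.4,0,0,3.5,0],
  ],
)

```text
clock: 25.45
position: [0.4433, 0.3737, 0.0266]
tcp_rot: [[-0.892, 0.453, 0.0], [0.453, 0.892, -0.0], [-0.0, 0.0, -1.0]]
ft_force: [-0.1, 0.5, 0.2]
grip_width: 0.0578
```

Emit:
arm_command(
  deltas=[
    [1,0,0,0,0],
    [1,0,0,0,0],
    [1,0,0,0,0],
    [1,0,0,0,0],
    [1,0,0,0,0],
  ],
)

```text
clock: 25.87
position: [0.4432, 0.3739, 0.0265]
tcp_rot: [[-0.892, 0.453, 0.0], [0.453, 0.892, 0.0], [-0.0, 0.0, -1.0]]
ft_force: [0.9, 0.2, -0.4]
grip_width: 0.0243
```

Emit:
arm_command(
  deltas=[
    [1,0,0,0,0],
    [1,0,0,0,0],
    [1,0,0,0,0],
    [1,0,0,0,0],
    [1,0,0,0,0],
  ],
)

```text
clock: 26.28
position: [0.4431, 0.3738, 0.0265]
tcp_rot: [[-0.892, 0.453, 0.0], [0.453, 0.892, 0.0], [-0.0, 0.0, -1.0]]
ft_force: [-1.1, -1.0, 3.0]
grip_width: 0.0217
```

Emit:
arm_command(
  deltas=[
    [1,0,0,-0.5,0],
    [1,0,0,-2,0],
    [1,0,0,-5,0],
    [1,0,0,-8.5,0],
    [1,0,0,-12.3,0],
  ],
)

```text
clock: 26.7
position: [0.4421, 0.3731, 0.1481]
tcp_rot: [[-0.892, 0.453, -0.004], [0.453, 0.892, -0.003], [0.002, -0.004, -1.0]]
ft_force: [0.3, -0.1, -2.6]
grip_width: 0.0219
```

```bash
python3 - <<'E'
from h import *
plan([(627,135,150,170.5)],maxd=16)
E
```

```text
at [442.1 373.1 148.1] yaw 153.09 w 21.9 t 26.7 F [ 0.3 -0.1 -2.6] j6 -0.46
   [-13.634, -6.43, -0.094, -0.152] 5
   [-12.504, -8.42, -0.094, -0.152] 5
```

Emit:
arm_command(
  deltas=[
    [1,-13.6,-6.4,0,-0.15],
    [1,-13.6,-6.4,0,-0.15],
    [1,-13.6,-6.4,0,-0.15],
    [1,-13.6,-6.4,0,-0.15],
    [1,-13.6,-6.4,0,-0.15],
  ],
)

```text
clock: 27.12
position: [0.5381, 0.2504, 0.1481]
tcp_rot: [[-0.948, 0.32, 0.0], [0.32, 0.948, -0.003], [-0.001, -0.003, -1.0]]
ft_force: [-0.4, 0.6, -3.1]
grip_width: 0.0217
```

Emit:
arm_command(
  deltas=[
    [1,-12.5,-8.4,0,-0.15],
    [1,-12.5,-8.4,0,-0.15],
    [1,-12.5,-8.4,0,-0.15],
    [1,-12.5,-8.4,0,-0.15],
    [1,-12.5,-8.4,0,-0.15],
  ],
)

```text
clock: 27.53
position: [0.6297, 0.1316, 0.1475]
tcp_rot: [[-0.985, 0.174, -0.001], [0.174, 0.985, -0.002], [0.001, -0.002, -1.0]]
ft_force: [-0.6, -0.1, -3.3]
grip_width: 0.0219
```

Emit:
arm_command(
  deltas=[
    [1,0,0,0,0],
    [1,0,0,0,0],
  ],
)

```text
clock: 27.7
position: [0.627, 0.137, 0.1484]
tcp_rot: [[-0.986, 0.169, -0.002], [0.169, 0.986, 0.001], [0.002, 0.0, -1.0]]
ft_force: [1.5, 0.6, -3.3]
grip_width: 0.0219
```

```bash
python3 - <<'E'
from h import *
snap('wrist','wrd'); B=(.56,.73,.19,.29)
m,a=rect('wrd',B,.023,.03); rect('wrd',B,.005,.012)
u=np.array([np.cos(np.radians(a)),np.sin(np.radians(a))]); t=m-1.2*u
plan([(t[0],t[1],66,180+a)])
E
```

```text
wrd n 4026 rect [630.6 238.9] trim [630.4 238.9] size [95.6 44.1] yaw -9.88 z 26.7
wrd n 2397 rect [635.3 238. ] trim [635.3 237.9] size [119.6  59.6] yaw -9.46 z 7.2
at [626.9 137.5 148.7] yaw 170.35 w 21.5 t 27.75 F [-0.3  0.1 -2.8] j6 -1.24
   [1.469, 10.056, 8.273, 0.004] 5
```

Emit:
arm_command(
  deltas=[
    [1,1.5,4,0,0.004],
    [1,1.5,8,1,0.004],
    [1,1.5,10,4,0.004],
    [1,1.5,10,7,0.004],
    [1,1.5,10,8.2,0.004],
  ],
)

```text
clock: 28.17
position: [0.6264, 0.2399, 0.062]
tcp_rot: [[-0.986, 0.168, -0.006], [0.168, 0.986, -0.002], [0.006, -0.003, -1.0]]
ft_force: [-0.4, -1.0, -4.8]
grip_width: 0.0217
```

Emit:
arm_command(
  deltas=[
    [1,0,0,0,0],
    [1,0,0,0,0],
    [1,0,0,0,0],
  ],
)

```text
clock: 28.42
position: [0.6306, 0.2372, 0.0698]
tcp_rot: [[-0.985, 0.173, 0.003], [0.173, 0.985, 0.001], [-0.003, 0.002, -1.0]]
ft_force: [-0.0, 0.2, -1.5]
grip_width: 0.0221
```

```bash
python3 - <<'E'
from h import *
snap('wrist','wrh'); plan([(629.4,239.1,48,170.3)])
a=cv2.imread('pics/wrh.png')[100:260,150:363]; cv2.imwrite('pics/wrhc.png',cv2.resize(a,(800,600),interpolation=cv2.INTER_CUBIC))
E
```

```text
at [631.  237.1  70.4] yaw 170.0 w 21.9 t 28.47 F [ 0.1 -0.7 -1.7] j6 -1.09
   [0.191, 0.168, 2.237, -0.005] 5
```

View pics/wrhc.png

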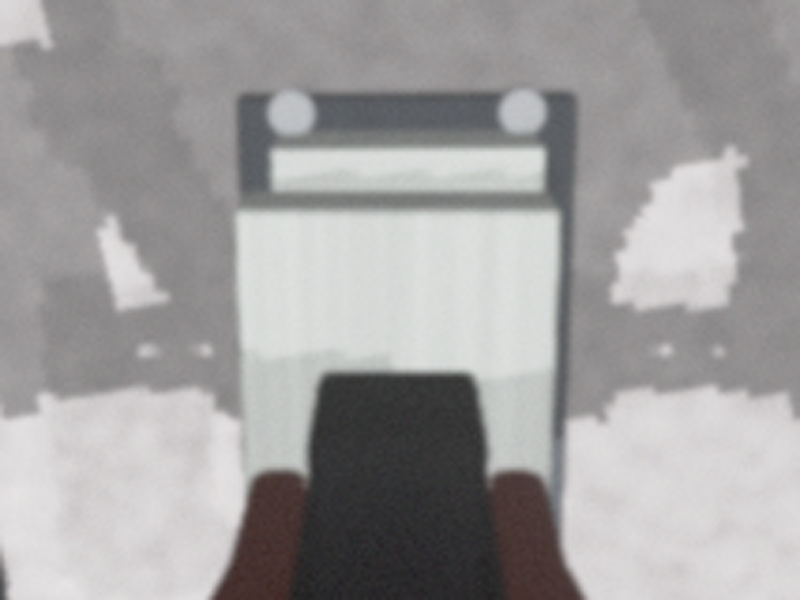

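The hover crop shows the red cap's plate centred at x=399 and the land at x=408, so about 1.5–1.7 mm more along tool +y. Lowering.

Emit:
arm_command(
  deltas=[
    [1,0.15,0.19,0,0],
    [1,0.15,0.19,0.7,0],
    [1,0.15,0.19,1.4,0],
    [1,0.15,0.19,2,0],
    [1,0.15,0.19,2,0],
  ],
)

```text
clock: 28.88
position: [0.6281, 0.239, 0.0456]
tcp_rot: [[-0.985, 0.173, -0.002], [0.173, 0.985, -0.001], [0.002, -0.001, -1.0]]
ft_force: [-0.9, 0.2, -2.3]
grip_width: 0.0216
```

Emit:
arm_command(
  deltas=[
    [1,0,0,0,0],
    [1,0,0,0,0],
    [1,0,0,0.1,0],
  ],
)

```text
clock: 29.13
position: [0.6287, 0.2393, 0.0462]
tcp_rot: [[-0.985, 0.173, 0.0], [0.173, 0.985, 0.0], [-0.0, 0.0, -1.0]]
ft_force: [-0.5, -0.3, -1.8]
grip_width: 0.0217
```

```bash
python3 - <<'E'
from h import *
plan([(629.4,239.1,45.5,170.1)])
E
```

```text
at [628.7 239.3  46.2] yaw 170.04 w 21.7 t 29.13 F [-0.5 -0.3 -1.8] j6 -1.08
   [-0.074, -0.011, 0.074, -0.001] 5
```

Emit:
arm_command(
  deltas=[
    [1,-0.06,0,0.05,0],
    [1,-0.06,0,0.1,0],
    [1,-0.06,0,0.2,0],
    [1,-0.06,0,0.2,0],
    [1,-0.06,0,0.2,0],
  ],
)

```text
clock: 29.55
position: [0.6293, 0.2392, 0.0453]
tcp_rot: [[-0.985, 0.173, 0.001], [0.173, 0.985, 0.0], [-0.001, 0.0, -1.0]]
ft_force: [-2.7, -2.0, 5.1]
grip_width: 0.0214
```

Emit:
arm_command(
  deltas=[
    [1,0,0,0.1,0],
    [1,0,0,0.1,0],
    [1,0,0,0.1,0],
  ],
)

```text
clock: 29.8
position: [0.6294, 0.2392, 0.0453]
tcp_rot: [[-0.985, 0.173, 0.001], [0.173, 0.985, 0.0], [-0.001, 0.0, -1.0]]
ft_force: [-5.5, -2.0, 8.8]
grip_width: 0.0216
```

Emit:
arm_command(
  deltas=[
    [0.85,0,0,-0.05,0],
    [0.6,0,0,-0.1,0],
    [0.3,0,0,-0.1,0],
    [0,0,0,-0.1,0],
    [0,0,0,-0.1,0],
  ],
)

```text
clock: 30.22
position: [0.6292, 0.2393, 0.0437]
tcp_rot: [[-0.985, 0.173, -0.0], [0.173, 0.985, 0.0], [0.0, -0.0, -1.0]]
ft_force: [0.2, -0.3, -0.2]
grip_width: 0.0451
```

Emit:
arm_command(
  deltas=[
    [0,0,0,0,0],
    [0,0,0,0,0],
    [0,0,0,-3,0],
    [0,0,0,-7,0],
    [0,0,0,-11,0],
  ],
)

```text
clock: 30.63
position: [0.6282, 0.2389, 0.1534]
tcp_rot: [[-0.985, 0.173, -0.004], [0.173, 0.985, -0.001], [0.003, -0.002, -1.0]]
ft_force: [0.5, 0.6, 0.6]
grip_width: 0.078
```

Emit:
arm_command(
  deltas=[
    [0,0,0,0,0],
    [0,0,0,0,0],
    [0,0,0,0,0],
  ],
)

```text
clock: 30.88
position: [0.6292, 0.2392, 0.1538]
tcp_rot: [[-0.985, 0.173, 0.0], [0.173, 0.985, 0.0], [-0.0, 0.0, -1.0]]
ft_force: [-0.4, -0.1, -0.4]
grip_width: 0.088
```

```bash
python3 - <<'E'
from h import *
snap('wrist','wrp'); B=(.55,.73,.18,.3); G=(.56,.73,.075,.17)
rect('wrp',B,.035,.047); rect('wrp',B,.005,.012); rect('wrp',B,.063,.07)
rect('wrp',G,.035,.047); rect('wrp',G,.005,.012)
plan([(667,19.5,80,175)],maxd=16)
a=cv2.imread('pics/wrp.png')[60:270,140:420]; cv2.imwrite('pics/wrpc.png',cv2.resize(a,(800,600),interpolation=cv2.INTER_CUBIC))
E
```

```text
wrp n 3783 rect [630.4 238.9] trim [630.2 238.9] size [95.  43.5] yaw -9.93 z 40.8
wrp n 1836 rect [635.2 238.2] trim [635.2 238.3] size [119.3  59.8] yaw -9.63 z 6.8
wrp n 1785 rect [630.1 238.8] trim [630.1 238.8] size [50.8 21.5] yaw -9.61 z 66.6
wrp n 2527 rect [639.  122.5] trim [638.  122.8] size [93.8 43.8] yaw -4.36 z 40.8
wrp n 1534 rect [644.4 123.1] trim [644.1 123.6] size [119.1  58.9] yaw -3.76 z 7.0
at [628.7 239.1 152.3] yaw 170.04 w 88.0 t 30.93 F [-0.8 -0.  -0.7] j6 -1.08
   [-3.786, -10.482, 3.614, -0.043] 5
   [-3.329, -10.636, 3.614, -0.043] 5
```

View pics/wrpc.png

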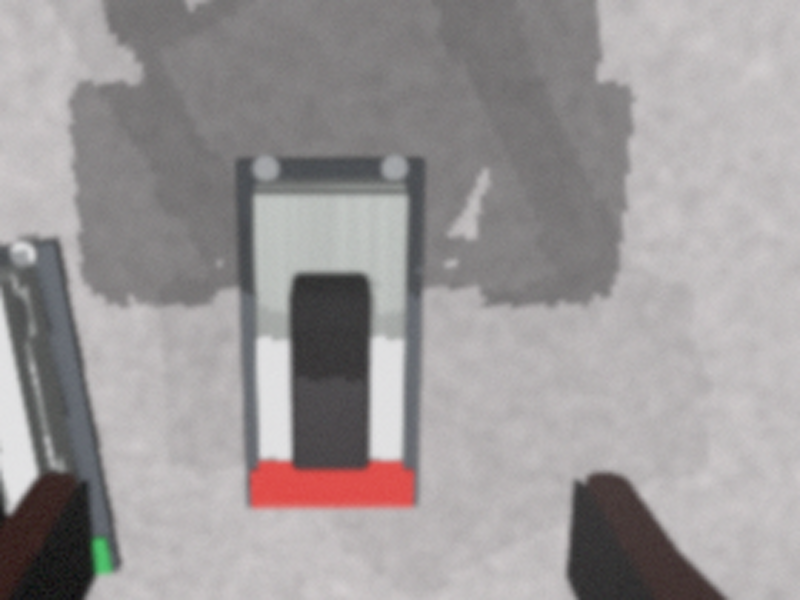

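Red is home and flush: plate at x≈331, flange at x≈331, stripes at the same end. Now I'll do one overall check before the button.

```bash
python3 - <<'E'
from h import *
snap('top','t6'); s=load('t6'); comps(s,.028,.045,60,(.3,.75,-.45,.3)); print(); comps(s,.010,.3,60,(.3,.9,-.5,.1))
a=cv2.imread('pics/t6.png')[80:300,160:440]; cv2.imwrite('pics/t6c.png',cv2.resize(a,(760,597),interpolation=cv2.INTER_CUBIC))
E
```

```text
px 349 182 n 341 ctr [ 645.3 -242.7] size [95.8 45.5] yaw -10.6 z [35.4 40.3 43.9] col [128 128 109]
px 226 185 n 337 ctr [640.3 123.4] size [95.4 43.9] yaw -4.2 z [36.2 40.3 43.7] col [115 131 119]
px 394 246 n 784 ctr [ 460.2 -368.1] size [158.8  56.3] yaw -5.7 z [29.4 34.6 39.8] col [ 89  98 111]
px 378 240 n 465 ctr [ 472.3 -322.3] size [120.9  37.3] yaw -6.1 z [29.3 35.7 40.1] col [134 132 128]

px 255 113 n 186 ctr [859.   34.7] size [46.5 46.4] yaw 27.2 z [10.8 19.  25.7] col [134 133  49]
px 288 116 n 189 ctr [847.7 -66.1] size [46.8 45.8] yaw -0.5 z [11.  19.1 25.7] col [135 134  51]
px 269 141 n 501 ctr [770.5 -18.9] size [149.   41.2] yaw 86.1 z [13.4 18.7 23.4] col [120 116 107]
px 321 142 n 281 ctr [ 761.9 -159.2] size [49.3 48.3] yaw -1.4 z [20.3 55.3 81.6] col [121 103 101]
px 349 181 n 576 ctr [ 648.1 -242.3] size [111.6  47.1] yaw -10.1 z [17.1 41.2 68.2] col [100 100  86]
px 306 184 n 503 ctr [ 639.8 -119.1] size [104.9  50.7] yaw 6.3 z [14.7 24.3 29.5] col [135 136 136]
px 260 175 n 186 ctr [668.7  20.5] size [47.6 45.3] yaw 67.2 z [10.6 19.3 24.9] col [ 77 113  88]
px 409 182 n 547 ctr [ 642.5 -425.3] size [71.7 69.8] yaw -68.2 z [11.9 16.1 19.8] col [138 136 135]
px 272 223 n 78 ctr [527.3 -10.8] size [35.6 35.5] yaw 89.7 z [14.2 27.8 32.6] col [113 113 112]
px 388 244 n 1492 ctr [ 461.3 -353.5] size [158.9 104. ] yaw -4.9 z [21.8 34.1 39.7] col [100 104 110]
```

View pics/t6c.png

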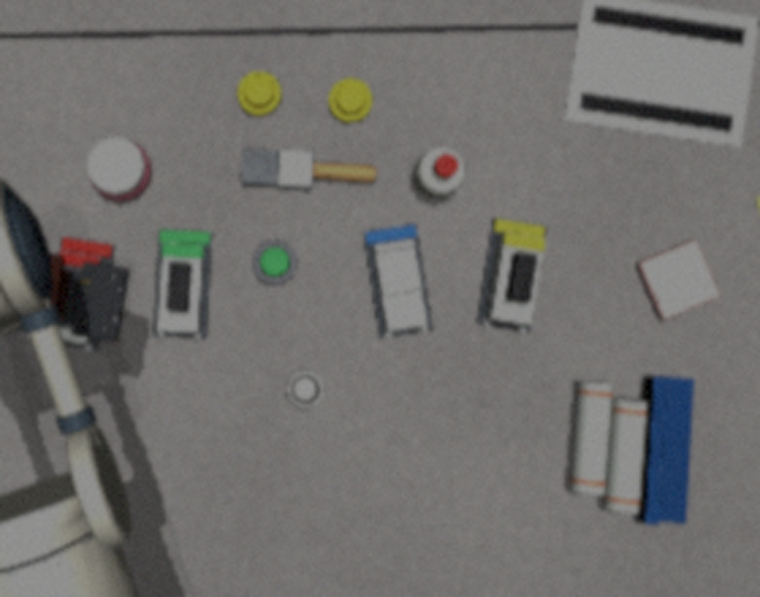

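```bash
python3 - <<'E'
from h import *
from scipy.optimize import least_squares
for fn in ['t3','t6']:
    s=load(fn); P=cloud(s).reshape(-1,3)*1000; t=np.radians(-5.9); u=np.array([np.cos(t),np.sin(t)]); n=np.array([-u[1],u[0]])
    q=P[(abs(P[:,0]-465)<35)&(P[:,1]>-420)&(P[:,1]<-280)&(P[:,2]>4)]
    e=np.c_[q[:,:2]@n, q[:,:2]@u, q[:,2]]; 
    b=np.round(e[:,0]/3).astype(int); print(fn,[(int(k*3),int(np.median(e[b==k,2]))) for k in np.unique(b)])
    c0=np.array([472.3,-322.3])@n
    for g in (c0,c0-38):
        k=e[(abs(e[:,0]-g)<15)&(e[:,2]>22)]
        f=lambda p:np.hypot(k[:,0]-p[0]-p[2]*(k[:,1]-k[:,1].mean()),k[:,2]-p[1])-19
        r=least_squares(f,[g,19,0],loss='soft_l1').x; print(np.round(r[:2],1),'yaw',round(np.degrees(t-r[2]*1) ,1),len(k))
E
```

```text
t3 [(-372, 4), (-369, 6), (-366, 6), (-363, 6), (-360, 6), (-357, 6), (-345, 33), (-342, 34), (-339, 33), (-336, 33), (-333, 32), (-330, 27), (-327, 28), (-324, 33), (-321, 34), (-318, 36), (-315, 36), (-312, 38), (-309, 36), (-306, 37), (-303, 36), (-300, 35), (-297, 32), (-294, 27), (-291, 25), (-288, 29), (-285, 33), (-282, 35), (-279, 36), (-276, 38), (-273, 38), (-270, 37), (-267, 36), (-264, 35), (-261, 33), (-258, 29), (-255, 25), (-252, 21), (-249, 6), (-243, 4), (-240, 6), (-237, 6), (-234, 4), (-228, 7)]
[-273.2   19. ] yaw -5.9 252
[-310.7   19. ] yaw -5.1 257
t6 [(-372, 5), (-369, 5), (-366, 6), (-363, 6), (-360, 5), (-357, 6), (-348, 31), (-345, 34), (-342, 34), (-339, 34), (-336, 34), (-333, 33), (-330, 29), (-327, 28), (-324, 32), (-321, 34), (-318, 35), (-315, 37), (-312, 37), (-309, 37), (-306, 36), (-303, 36), (-300, 34), (-297, 32), (-294, 27), (-291, 25), (-288, 29), (-285, 34), (-282, 34), (-279, 36), (-276, 37), (-273, 38), (-270, 37), (-267, 36), (-264, 36), (-261, 34), (-258, 30), (-255, 24), (-252, 24), (-249, 5), (-246, 6), (-243, 5), (-240, 4), (-237, 5), (-234, 4), (-231, 5)]
[-272.4   19. ] yaw -5.0 247
[-310.6   19. ] yaw -6.0 249
```

The overall view shows all three caps home. The mandrels are spaced 38.2 mm, with the first one's surface at the bar face at about −330. Now the button.

Emit:
arm_command(
  deltas=[
    [0,-3.8,-10.5,0,-0.04],
    [0.5,-3.8,-10.5,0,-0.04],
    [1,-3.8,-10.5,0,-0.04],
    [1,-3.8,-10.5,0,-0.04],
    [1,-3.8,-10.5,0,-0.04],
  ],
  force=20,
)

```text
clock: 31.4
position: [0.648, 0.1276, 0.1519]
tcp_rot: [[-0.991, 0.136, -0.003], [0.136, 0.991, -0.0], [0.003, -0.001, -1.0]]
ft_force: [0.4, -0.1, 0.6]
grip_width: 0.0644
```

Emit:
arm_command(
  deltas=[
    [1,-3.3,-10.6,0,-0.04],
    [1,-3.3,-10.6,1,-0.04],
    [1,-3.3,-10.6,4,-0.04],
    [1,-3.3,-10.6,7,-0.04],
    [1,-3.3,-10.6,8,-0.04],
  ],
)

```text
clock: 31.82
position: [0.6642, 0.0194, 0.0669]
tcp_rot: [[-0.995, 0.095, -0.01], [0.095, 0.995, 0.001], [0.01, -0.0, -1.0]]
ft_force: [-1.0, 0.4, -1.9]
grip_width: 0.0312
```

Emit:
arm_command(
  deltas=[
    [1,0,0,0,0],
    [1,0,0,0,0],
    [1,0,0,0,0],
    [1,0,0,0,0],
    [1,0,0,0,0],
  ],
)

```text
clock: 32.23
position: [0.6681, 0.0207, 0.0767]
tcp_rot: [[-0.996, 0.092, 0.004], [0.092, 0.996, 0.0], [-0.004, 0.0, -1.0]]
ft_force: [-0.6, 0.3, 0.7]
grip_width: 0.0004
```

```bash
python3 - <<'E'
from h import *
plan([(667.2,19.5,40,175),(667.2,19.5,24,175)])
E
```

```text
at [668.1  20.7  76.7] yaw 174.7 w 0.4 t 32.23 F [-0.6  0.3  0.7] j6 -1.5
   [0.075, -0.132, 3.666, -0.005] 5
   [0.0, 0.0, 1.6, -0.0] 5
```

Emit:
arm_command(
  deltas=[
    [1,0.07,-0.13,1.2,0],
    [1,0.07,-0.13,2.4,0],
    [1,0.07,-0.13,3.5,0],
    [1,0.07,-0.13,4.3,0],
    [1,0.07,-0.13,4.6,0],
  ],
)

```text
clock: 32.65
position: [0.6647, 0.0185, 0.0247]
tcp_rot: [[-0.996, 0.094, -0.004], [0.094, 0.996, 0.0], [0.004, -0.0, -1.0]]
ft_force: [0.4, 0.2, -0.0]
grip_width: 0.0001
```

Emit:
arm_command(
  deltas=[
    [1,0,0,0,0],
    [1,0,0,0.2,0],
    [1,0,0,0.4,0],
    [1,0,0,0.6,0],
    [1,0,0,0.8,0],
  ],
)

```text
clock: 33.07
position: [0.6667, 0.0185, 0.0209]
tcp_rot: [[-0.996, 0.094, 0.001], [0.094, 0.996, -0.0], [-0.001, 0.0, -1.0]]
ft_force: [-0.2, 0.0, 3.3]
grip_width: 0.0005
```

Emit:
arm_command(
  deltas=[
    [1,0,0,0.2,0],
    [1,0,0,0.3,0],
    [1,0,0,0.4,0],
    [1,0,0,0.4,0],
    [1,0,0,0.4,0],
  ],
)

```text
clock: 33.48
position: [0.6667, 0.0186, 0.0168]
tcp_rot: [[-0.996, 0.094, 0.001], [0.094, 0.996, -0.0], [-0.001, 0.0, -1.0]]
ft_force: [0.1, -0.3, 5.3]
grip_width: 0.0005
```

Emit:
arm_command(
  deltas=[
    [1,0,0,0.1,0],
    [1,0,0,0.2,0],
    [1,0,0,0.2,0],
    [1,0,0,0.2,0],
    [1,0,0,0.2,0],
  ],
)

```text
clock: 33.9
position: [0.6668, 0.0185, 0.0163]
tcp_rot: [[-0.996, 0.094, 0.002], [0.094, 0.996, -0.0], [-0.002, 0.0, -1.0]]
ft_force: [-2.0, -1.0, 10.3]
grip_width: 0.0006
```

Emit:
arm_command(
  deltas=[
    [1,0,0,0.1,0],
    [1,0,0,0.1,0],
    [1,0,0,0.1,0],
    [1,0,0,0.1,0],
  ],
)

```text
clock: 34.23
position: [0.6668, 0.0185, 0.0162]
tcp_rot: [[-0.996, 0.094, 0.002], [0.094, 0.996, -0.0], [-0.002, 0.0, -1.0]]
ft_force: [-5.2, 0.2, 14.5]
grip_width: 0.0004
```

The button is bottomed: 16.2 mm at 14.5 N. Now lift and do the final check.

Emit:
arm_command(
  deltas=[
    [1,0,0,-0.5,0],
    [1,0,0,-2,0],
    [1,0,0,-5,0],
    [1,0,0,-9,0],
    [1,0,0,-13,0],
  ],
)

```text
clock: 34.65
position: [0.6647, 0.0187, 0.1417]
tcp_rot: [[-0.996, 0.094, -0.005], [0.094, 0.996, 0.0], [0.005, -0.0, -1.0]]
ft_force: [1.0, -0.1, 0.8]
grip_width: 0.0006
```

Emit:
arm_command(
  deltas=[
    [1,10,0,0,0],
    [1,16,0,0,0],
    [1,18,0,0,0],
    [1,18,0,0,0],
    [1,18,0,0,0],
  ],
)

```text
clock: 35.07
position: [0.4821, 0.036, 0.1414]
tcp_rot: [[-0.996, 0.093, -0.005], [0.093, 0.996, 0.0], [0.005, -0.0, -1.0]]
ft_force: [0.0, -0.8, -0.1]
grip_width: 0.0006
```

Emit:
arm_command(
  deltas=[
    [1,0,0,0,0],
    [1,0,0,0,0],
    [1,0,0,0,0],
  ],
)

```text
clock: 35.32
position: [0.4877, 0.0353, 0.1429]
tcp_rot: [[-0.996, 0.094, 0.0], [0.094, 0.996, -0.0], [-0.0, 0.0, -1.0]]
ft_force: [0.2, -0.1, -0.8]
grip_width: 0.0004
```

```bash
python3 - <<'E'
from h import *
snap('top','t7'); s=load('t7'); comps(s,.028,.045,60,(.3,.75,-.45,.3)); print(); comps(s,.010,.3,60,(.3,.9,-.5,.6)); plan([])
a=cv2.imread('pics/t7.png')[60:320,60:440]; cv2.imwrite('pics/t7c.png',cv2.resize(a,(800,547),interpolation=cv2.INTER_CUBIC))
E
```

```text
px 349 182 n 345 ctr [ 645.3 -242.3] size [95.8 45.1] yaw -10.0 z [34.4 40.1 43.4] col [124 125 106]
px 226 185 n 332 ctr [640.4 123.3] size [95.2 44.2] yaw -3.7 z [36.6 40.3 43.8] col [113 128 116]
px 187 188 n 340 ctr [631.5 239.9] size [95.8 44.4] yaw -9.8 z [35.7 40.4 43.9] col [125 107 106]
px 394 246 n 794 ctr [ 460.4 -369. ] size [159.1  55.7] yaw -6.2 z [29.4 34.5 39.6] col [ 87  96 108]
px 378 240 n 465 ctr [ 472.  -322.8] size [120.7  35.7] yaw -5.6 z [29.3 35.4 40.2] col [131 129 126]

px 124 107 n 2634 ctr [859.7 400.5] size [121.3 101.8] yaw 0.4 z [ 33.2 159.1 163.3] col [103 103 101]
px 255 113 n 182 ctr [858.  34.] size [48.5 46.2] yaw -51.8 z [10.9 19.2 25.7] col [131 130  48]
px 288 116 n 185 ctr [848.3 -66.1] size [46.1 45.7] yaw -1.2 z [10.6 20.  25.8] col [132 131  50]
px 203 141 n 439 ctr [771.3 189.8] size [67.7 63.9] yaw -57.6 z [19.5 49.6 53.9] col [126 121 122]
px 269 141 n 500 ctr [770.4 -18.7] size [148.8  41. ] yaw 85.7 z [14.2 18.7 23.2] col [117 113 105]
px 321 142 n 283 ctr [ 761.8 -159.4] size [49.9 48.8] yaw -1.6 z [22.5 55.  82.1] col [118 101  98]
p
[... 462 characters left out ...]
[11.9 15.8 19.9] col [135 133 132]
px 187 189 n 550 ctr [630.3 238.9] size [107.7  46.4] yaw -10.7 z [19.8 41.4 67.7] col [98 86 85]
px 87 214 n 911 ctr [560.1 505.5] size [66.1 60.4] yaw -0.1 z [ 26.2 130.5 200.7] col [56 57 57]
px 272 223 n 80 ctr [527.2 -10.9] size [35.7 35.6] yaw -0.9 z [13.1 27.7 31.8] col [110 110 108]
px 388 244 n 1497 ctr [ 461.8 -353.1] size [159.4 102.6] yaw -6.0 z [22.2 34.  39.7] col [ 98 102 107]
px 232 230 n 123 ctr [520.8  82.4] size [77.3 14.6] yaw 89.6 z [235.7 259.6 268.2] col [60 60 60]
px 290 237 n 63 ctr [499.8 -50. ] size [35.3 13.8] yaw 20.1 z [251.8 265.6 268.5] col [58 58 59]
at [487.9  35.3 142.8] yaw 174.61 w 0.2 t 35.37 F [-0.3  0.   0.2] j6 -1.47
```

View pics/t7c.png

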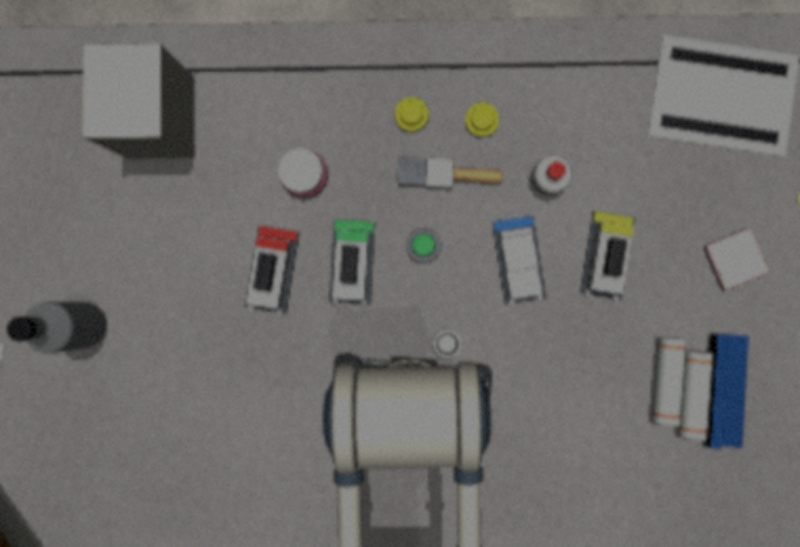

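The final view shows the three caps home, with stripes matching at (275,238), (352,230) and (612,223). The mandrels are at the bar (670–700,390), the start button is up at (423,245), and the bystanders are in place.

```bash
python3 -c "
from h import *
print(job.finish_job())"
```

```text
the job is handed in; nothing more can be done
None
```

The job is done and handed in at about 35 s of robot time; no verdict was reported.

- **Mandrels:** I rolled both to the stop bar in one push with the open fingers, ending at about 10 N. They measured 38.2 mm apart, with the first against the rubber face, and were still so after the button press. They are offset about 13 mm end to end from each other, but both lie within the bar's length.
- **Upper halves:** red, yellow and green were on the bench; I found no blue one in the views I took. Each sits on its own lower half with stripes at the same end. All three plate tops read about 0.8 mm above nominal, the same bias as my other height readings, so I take them as fully down.
- **Flushness:** red is within about 0.3 mm and yellow within about 0.5 mm. Green reads about 0.7 mm off to the side and lengthwise, which I judged to be within measuring error and left as it was.
- **Start button:** I pressed it last, once, until it stopped moving (about 7 mm, 14.5 N), and let it go. The overhead view then showed it back up, the robot clear of everything and the other things in place.

I noticed no knocked cap and no slackened grip during the run.

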